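Put the tasting tools back in their fitted stands

ROBOT

A 6-joint arm with a two-finger parallel gripper is mounted at the origin on the work surface; the furniture and walls round the work are solid. World frame = base frame: x ahead of the robot, y to its left, z up, the work surface at z = 0. Lengths are in m, angles in rad, forces in N, time in s.
With the tool pointing down it reaches from about 0.35 to 0.775 m from the base axis. Payload 7.3 kg.
Tool frame: the origin (TCP) lies midway between the tips of the shut fingers; the grasp point (between the pads) lies 19 mm behind it; z points along the fingers, y is the line along which they close (so a half turn about z gives the same grasp; the last joint's range is limited). The gripper opens to 92 mm and grips with 3 to 60 N. Pads are 19 mm wide; open, the fingers measure 130 mm over their backs; the gripper's body (75 mm by 190 mm) begins 47 mm behind the grasp point.
Start: joints at [1.034, 0.342, 1.524, -0, 1.275, -0.146], TCP at [0.2, 0.485, 0.2] pointing down, gripper open.
Joint ranges: [-2.53, 2.53], [-0.77, 2.02], [0.04, 2.7], [-1, 4.14], [0.28, 2.66], [-3.11, 3.11]. Speed limits (rad/s): [2.57, 2.57, 3.14, 3.14, 3.14, 3.14].

INTERFACE

Orientations are given as [roll, pitch, yaw] about the fixed x, y, z axes, in that order (R = Rz(yaw) Ry(pitch) Rx(roll)).
In Python, from cell import robot, read_camera, camera_params, nets gives the robot as it stands. The module is installed in compiled form; this text tells all that it offers.
- The arm moves only by the tool step_arm, never from a script. Its argument "steps" is a list of rows, each an object of numbers: "x", "y", "z": the shift along the tool's x, y, z as a fraction of full scale; "rx", "ry", "rz": the turn, a rotation vector about the tool's x, y, z as a fraction of full scale; "claw": the opening, from -1 (shut) to 1 (fully open). In form: [{"x": .., "y": .., "z": .., "rx": .., "ry": .., "rz": .., "claw": ..}, ...]. A call has 1 to 12 rows; each row is the pose to reach, as a shift and turn from the pose commanded when the call began, along the tool's axes at that moment; what a row does not reach only later rows make up. Full scale, the value 1, is 750 mm for a shift and pi/4 rad for a turn. A row lasts 1/12 s, in which the tool goes at most 41.7 mm and 7.16 degrees, less where a joint would pass 70% of its speed; a pose out of reach is approached as far as the arm can. A call with a number of a shift or a turn outside -1 to 1 is refused whole. A call with a gripper value outside its range is refused whole. The fingers move at their own pace and stop on an object; "squeeze" is the grip in N (left out, the last holds). Time passes only in rows, so rows that repeat a pose let the fingers close. It gives the time, the measured TCP pose, the force, the opening and the grip force at its end, in the units of the state.
- robot.observe(): the state, without advancing time (a new reading comes with each control period).
- read_camera(name): name is "side" or "top" or "wrist"; returns (picture, depth): 480x640x3 uint8, blue, green, red; 480x640 float32, m along the optical axis (not along the pixel's ray), 0 where there is no reading.
- camera_params(name): a dict with "fx", "fy", "cx", "cy" (pixels), "R" (3x3) and "t" (3): a world point X has camera coordinates R X + t; the wrist camera has in their place "hand_eye" (4x4, takes a point from camera to tool coordinates, whose origin is the TCP and whose axes are the flange's). Camera axes: x right, y down, z forward; pixel columns grow to the right and rows downward; lengths in m; the calibration is good to about 2 mm. A picture is of the moment at which its call begins: read the wrist's pose just before it. camera_params takes no time and is no camera call.
- robot.hand_in(): hands the job in; it is judged then, once.
Trained networks look in the newest picture that a camera, given by its name, has taken for a name from the list of things; names that differ only in an ending like _2 or _b are one class to them, and where a whole thing is asked for, a point or a joint stands for the part that bears it (a point fixed in the world has none). Each returns a list of dicts, best first, with "conf" (0 to 1); they miss things now and then, are a little off and sometimes report something else, mostly with a low value. They report only what shows in the picture. A call takes as long as a camera call. They do not tell look-alikes from the thing itself.
- nets.masks_of(camera, query): "region" (480x640 bool, what is visible of it) and "box" ([left, top, right, bottom] in pixels, round what is visible of it).
- nets.landmark_of(camera, query): "pixel" ([row, column] in pixels: a listed point, or the origin of a listed thing).
The state is a dict: "time": time; "qpos": joint angles; "qvel": joint speeds; "joint_efforts": joint torques, N m; "tool_pos": TCP position; "tool_rot": TCP orientation; "contact_force": force on the tool from outside, world axes, zero at the start; "torque": the same for the moment, N m; "opening": finger opening in m; "grip_force": force on a finger pad.
Only numpy, scipy, OpenCV 4.12 (cv2) and the standard library are available. Lean on these libraries where they do the work, as an engineer would, in place of code of your own. Each camera call takes 0.05 s, during which the arm holds its last target. There are 200 camera calls.

TASK

Clear up after the tasting: stand the vacuum pump and the cork bottle stopper upright in the round wooden stands that fit them, and lay the matchbox and the tin flat, right way up, in the rectangular wooden trays that fit them, each resting on the green floor inside the lip. Leave the tasting glass standing where it is.

Things in the scene. Friction and masses are not known exactly. Their poses are not given: they have to be found in the camera images.
- pump: white plastic hand vacuum pump with a black round cap, standing upright; 44 mm diameter at its foot, 99 mm tall. Waist 36 mm diameter (27 to 71 mm up), black cap 39 mm diameter (71 to 99 mm up): grip the cap from above. Origin: centre of its underside; z up.
- stopper: small bottle stopper of turned cork, standing on its wider brass-coloured cap; 29 mm diameter at the foot, 37 mm tall, narrowing like a cone to about 22 mm at the top; grip it at about 20 to 35 mm up. It is not one of the two plain wine corks that lie on their sides nearby. Origin: centre of its underside; z up.
- matchbox: closed matchbox with yellow top and brown sides lying flat; 37 mm along its x, 56 mm along its y, 17 mm high; it does not open. Origin: centre of its underside; z up.
- tin: small flat closed tin, cream and gold, lying flat; 62 mm along its x (58 mm between its side walls), 88 mm along its y, 21 mm high; its lid does not open. Grip it across x. Origin: centre of its underside, z up.
- pump_stand: larger of the two round dark wooden stands with green floor, fixed: outside 74 mm, recess 56 mm diameter, the pump's place. Its floor lies 3 mm over the table, its lip's top 7 mm. Origin: centre of its underside; z up.
- stopper_stand: smaller of the two round dark wooden stands with green floor, fixed: outside 58 mm, recess 40 mm diameter, the stopper's place. Floor 3 mm over the table, lip's top 7 mm. Origin: centre of its underside; z up.
- matchbox_tray: smaller of the two rectangular dark wooden trays with green floor, fixed: recess 49 mm along its x by 68 mm along its y, lip 9 mm wide, the matchbox's place. Floor 3 mm over the table, lip's top 7 mm, so keep fingertips more than 4 mm above the matchbox's underside. Origin: centre of its underside; z up.
- tin_tray: larger of the two rectangular dark wooden trays with green floor, fixed: recess 72 mm along its x by 98 mm along its y, lip 9 mm wide, the tin's place. Floor 3 mm over the table, lip's top 7 mm, so keep fingertips more than 4 mm above the tin's underside. Origin: centre of its underside; z up.
- glass: stemmed tasting glass, 65 mm diameter, 155 mm tall, standing apart at the left edge of the work; to be left alone. Origin: centre of its foot; z up.
Not all that is in view belongs to the job. There is more than one size of the matchbox; the one meant has the size given above.

How it is judged:
At the end, for the whole second after the job is handed in: Pump, stopper, matchbox and tin each rest at ease on the floor of their own stand or tray (centres within 10 mm, underside less than 2.5 mm above the floor), upright and right way up within 0.06 rad; the matchbox and the tin lie along their trays within 0.3 rad, either way round (horizontal distance between pump and pump_stand below 0.01 m and z of pump in the frame of pump_stand below 0.0055 m and angle between each of pump, stopper, matchbox, tin's own z axis and vertical below 0.06 rad and linear speed of each of pump, stopper, matchbox, tin below 0.02 m/s and horizontal distance between stopper and stopper_stand below 0.01 m and z of stopper in the frame of stopper_stand below 0.0055 m and horizontal distance between matchbox and matchbox_tray below 0.01 m and z of matchbox in the frame of matchbox_tray below 0.0055 m and angle between the x axis of matchbox and the x axis of matchbox_tray, either way round below 0.3 rad and horizontal distance between tin and tin_tray below 0.01 m and z of tin in the frame of tin_tray below 0.0055 m and angle between the x axis of tin and the x axis of tin_tray, either way round below 0.3 rad); the robot touches nothing.
It fails at once if the tasting glass is pushed more than 30 mm or tipped (distance of glass from where it was at the start of the episode above 0.03 m or angle between glass's own z axis and vertical above 0.35 rad).
It also fails if it takes over 109 s, if anything falls off the work surface, if the arm or the gripper's body presses on something with over 40 N, if the wrist force passes 120 N, or if a joint passes its speed limit or range.

## Working session

There is one attempt and no reset: what is moved stays moved. The work goes in short steps, Python scripts to look and compute and a tool call to move; the robot and the scene stay as the last step left them, time stands still between calls to the robot, and variables do not carry over. Pictures are saved under pics/ and viewed, at most 14 in all, crops included, and the job is handed in when it is done.

Besides the shell and the picture viewer there is one more tool, called after "Emit:" as name(argument=value, ...), one argument or row to a line, values as JSON. step_arm: Moves the arm, as the interface text tells. Its arguments: {"type":"object","properties":{"steps":{"type":"array","items":{"type":"object","properties":{"x":{"type":"number","minimum":-1,"maximum":1},"y":{"type":"number","minimum":-1,"maximum":1},"z":{"type":"number","minimum":-1,"maximum":1},"rx":{"type":"number","minimum":-1,"maximum":1},"ry":{"type":"number","minimum":-1,"maximum":1},"rz":{"type":"number","minimum":-1,"maximum":1},"claw":{"type":"number"}}}},"squeeze":{"type":"number"}},"required":["steps"]}

```bash
mkdir -p pics; cat > h.py <<'E'
import numpy as np, cv2
from cell import robot, read_camera, camera_params, nets
def world(cam, uv, d):
    p=camera_params(cam); uv=np.atleast_2d(uv); d=np.asarray(d)
    c=np.c_[(uv[:,0]-p['cx'])/p['fx']*d,(uv[:,1]-p['cy'])/p['fy']*d,d]
    return (c-np.array(p['t']))@np.array(p['R'])
def cloud(cam,mask,dep):
    v,u=np.nonzero(mask&(dep>0)); return world(cam,np.c_[u,v],dep[v,u])
E
python3 - <<'E'
from h import *
im,d=read_camera('top'); cv2.imwrite('pics/top.png',im)
im2,d2=read_camera('side'); cv2.imwrite('pics/side.png',im2)
np.savez('top.npz',im=im,d=d)
for n in ['pump','stopper','matchbox','tin','pump_stand','stopper_stand','matchbox_tray','tin_tray','glass']:
    for r in nets.masks_of('top',n)[:4]:
        P=cloud('top',r['region'],d)
        if len(P)<10: print(n,'few');continue
        zt=np.percentile(P[:,2],90); T=P[P[:,2]>zt-.006]
        rc=cv2.minAreaRect((T[:,:2]*1000).astype(np.float32))
        print(n,round(r['conf'],2),np.round(r['box']),'ztop',round(zt*1000,1),'rect',np.round(rc[0]),np.round(rc[1]),round(rc[2]),len(P))
s=robot.observe();print(s['time'],s['tool_pos'],s['tool_rot'],s['opening'])
E
```

```text
pump 0.8 [233. 243. 247. 265.] ztop 100.9 rect [408. 230.] [32. 32.] 44 246
pump 0.26 [234. 188. 272. 212.] ztop 26.2 rect [582. 253.] [89. 60.] 89 654
matchbox 0.56 [419. 230. 444. 252.] ztop 21.2 rect [ 599. -276.] [36. 57.] 59 275
matchbox 0.44 [420. 263. 434. 278.] ztop 16.9 rect [ 509. -286.] [39. 29.] 58 157
matchbox 0.43 [453. 252. 470. 265.] ztop 16.4 rect [ 570. -371.] [27. 40.] 33 175
tin 0.67 [235. 186. 272. 213.] ztop 26.2 rect [582. 253.] [89. 60.] 89 668
pump_stand 0.74 [358. 196. 379. 219.] ztop 10.2 rect [650. -82.] [70. 72.] 11 459
stopper_stand 0.55 [298. 187. 320. 207.] ztop 10.7 rect [645. 100.] [57. 55.] 44 284
matchbox_tray 0.74 [334. 250. 370. 286.] ztop 9.9 rect [461. -78.] [85. 68.] 66 714
tin_tray 0.67 [283. 235. 327. 271.] ztop 9.6 rect [469.  65.] [ 91. 115.] 12 1222
glass 0.84 [163. 200. 196. 234.] ztop 146.7 rect [463. 421.] [54. 51.] 34 774
glass 0.35 [358. 196. 381. 219.] ztop 10.2 rect [650. -83.] [72. 72.] 53 455
0.55 [0.19996754 0.48539856 0.20043092] [3.14156623e+00 2.98974234e-05 2.75079958e+00] 0.09207377142904236
```

View pics/top.png

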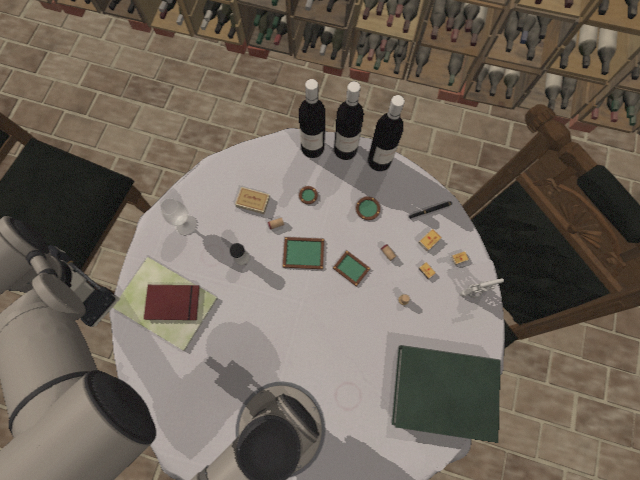

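View pics/side.png

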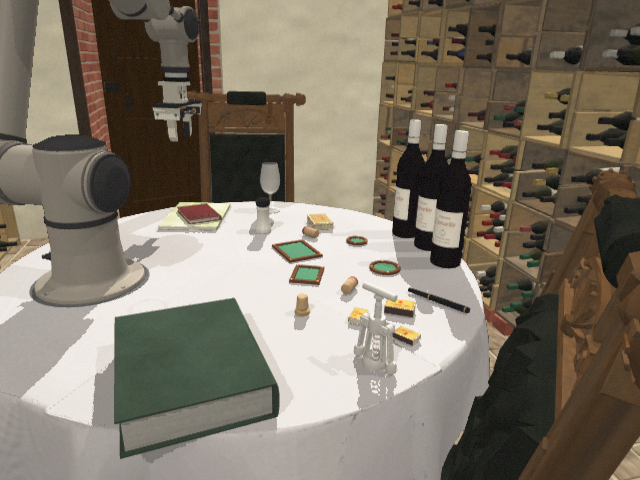

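```bash
cat >> h.py <<'E'
from scipy.spatial.transform import Rotation as Ro
def go(x,y,z,yaw,deg=False):
    "print tool-frame fractions from present pose to tool-down pose (x,y,z,yaw)"
    s=robot.observe(); R0=Ro.from_euler('xyz',s['tool_rot'])
    yaw0=s['tool_rot'][2]; dy=(yaw-yaw0+np.pi/2)%np.pi-np.pi/2
    dp=R0.inv().apply(np.array([x,y,z])-s['tool_pos'])
    rv=(R0.inv()*Ro.from_euler('xyz',[np.pi,0,yaw0+dy])).as_rotvec()
    print('xyz',np.round(dp/.75,4),'r',np.round(rv/(np.pi/4),4),'rows',round(max(np.linalg.norm(dp)/.0417,np.linalg.norm(rv)/.125),1),'q6',round(s['qpos'][5],2))
def wcloud(fn=None):
    s=robot.observe(); im,d=read_camera('wrist'); p=camera_params('wrist')
    if fn: cv2.imwrite(fn,im)
    H=np.array(p['hand_eye']); v,u=np.mgrid[:480,:640]
    c=np.stack([(u-p['cx'])/p['fx']*d,(v-p['cy'])/p['fy']*d,d],-1)
    W=Ro.from_euler('xyz',s['tool_rot']).apply((c@H[:3,:3].T+H[:3,3]).reshape(-1,3))+s['tool_pos']
    W=W.reshape(480,640,3); W[d<=0]=np.nan
    return im,W
E
python3 - <<'E'
from h import *
f=np.load('top.npz');d=f['d']
P=cloud('top',d>0,d); t=P[(abs(P[:,2])<.01)&(np.hypot(P[:,0]-.5,P[:,1])<.3)]
print('table z',np.median(t[:,2]), 'fit',np.linalg.lstsq(np.c_[t[:,:2],np.ones(len(t))],t[:,2],rcond=None)[0])
M=np.zeros((1000,1400),np.uint8);Z=np.zeros((1000,1400))
k=(P[:,2]>.013)&(P[:,2]<.4)&(P[:,0]>.3)&(P[:,0]<.99)&(abs(P[:,1])<.6)
Q=P[k]; i=(Q[:,0]*1000).astype(int); j=((Q[:,1]+.7)*1000).astype(int)
M[i,j]=1; np.maximum.at(Z,(i,j),Q[:,2]); M=cv2.dilate(M,np.ones((7,7)))
n,L,S,C=cv2.connectedComponentsWithStats(M)
for a in range(1,n):
    if S[a,4]>300: print('x',S[a,1],S[a,1]+S[a,3],'y',S[a,0]-700,S[a,0]+S[a,2]-700,'c',np.round([C[a,1],C[a,0]-700]),'zmax',round(Z[L==a].max(),3))
print(camera_params('wrist'))
for n in ['matchbox','stopper']: print(n,[ (r['conf'],r['pixel']) for r in nets.landmark_of('top',n)])
E
```

```text
table z 0.000778988420621588 fit [ 2.10199193e-03  1.12703360e-03 -7.64750354e-05]
x 297 318 y -509 -376 c [ 304. -455.] zmax 0.062
x 297 343 y 340 502 c [313. 438.] zmax 0.02
x 385 434 y 207 254 c [408. 230.] zmax 0.106
x 396 425 y -253 -224 c [ 410. -240.] zmax 0.043
x 426 497 y 387 459 c [461. 421.] zmax 0.161
x 459 512 y -463 -384 c [ 483. -423.] zmax 0.143
x 483 534 y -309 -262 c [ 508. -286.] zmax 0.022
x 507 552 y 139 192 c [530. 165.] zmax 0.03
x 508 554 y -196 -142 c [ 530. -169.] zmax 0.03
x 545 594 y -395 -345 c [ 569. -371.] zmax 0.02
x 548 616 y 205 302 c [581. 252.] zmax 0.03
x 562 634 y -309 -244 c [ 598. -277.] zmax 0.026
x 576 913 y -603 -393 c [ 752. -506.] zmax 0.313
x 669 731 y -320 -235 c [ 701. -278.] zmax 0.02
x 758 827 y 88 168 c [791. 126.] zmax 0.326
x 768 834 y -121 -41 c [801. -82.] zmax 0.326
x 779 844 y -12 68 c [811.  27.] zmax 0.329
{'fx': 408.8588160519141, 'fy': 408.8588160519141, 'cx': 308.8337982524808, 'cy': 231.9353672530965, 'hand_eye': array([[ 4.90804817e-04, -9.59604010e-01, -2.81353697e-01,
         7.60507280e-02],
       [ 9.99999879e-01,  4.60332197e-04,  1.74400180e-04,
        -4.92954573e-04],
       [-3.78389471e-05, -2.81353748e-01,  9.59604120e-01,
        -1.83024145e-01],
       [ 0.00000000e+00,  0.00000000e+00,  0.00000000e+00,
         1.00000000e+00]])}
matchbox [(0.67, [271.5, 428.0]), (0.62, [257.4, 460.1]), (0.57, [239.6, 428.1])]
stopper [(0.49, [299.6, 400.3])]
```

```bash
python3 -c "
from h import *
go(.48,.2,.27,np.pi)"
```

```text
xyz [-0.4902 -0.2096 -0.0927] r [ 1.000e-04  1.000e-04 -4.976e-01] rows 9.7 q6 -0.15
```

Emit:
step_arm(
  steps=[
    {"x":-0.15,"y":-0.06,"z":-0.093,"rz":-0.1},
    {"x":-0.49,"y":-0.21,"z":-0.093,"rz":-0.5},
    {"x":-0.49,"y":-0.21,"z":-0.093,"rz":-0.5},
    {"x":-0.49,"y":-0.21,"z":-0.093,"rz":-0.5},
    {"x":-0.49,"y":-0.21,"z":-0.093,"rz":-0.5},
    {"x":-0.49,"y":-0.21,"z":-0.093,"rz":-0.5},
    {"x":-0.49,"y":-0.21,"z":-0.093,"rz":-0.5},
    {"x":-0.49,"y":-0.21,"z":-0.093,"rz":-0.5},
    {"x":-0.49,"y":-0.21,"z":-0.093,"rz":-0.5},
    {"x":-0.49,"y":-0.21,"z":-0.093,"rz":-0.5},
    {"x":-0.49,"y":-0.21,"z":-0.093,"rz":-0.5},
    {"x":-0.49,"y":-0.21,"z":-0.093,"rz":-0.5},
  ],
)

```text
$.steps[0]: bad value
```

```bash
cat >> h.py <<'E'
def look(fn,names):
    im,W=wcloud(fn); s=robot.observe(); print(s['time'],np.round(s['tool_pos'],4),np.round(s['tool_rot'],3))
    z=W[...,2]; tb=np.nanmedian(z[(abs(z)<.008)]); print('table',round(tb*1000,1))
    for n in names:
        for r in nets.masks_of('wrist',n)[:3]:
            m=cv2.erode(r['region'].astype(np.uint8),np.ones((3,3)))>0
            P=W[m]; P=P[~np.isnan(P[:,0])]
            if len(P)<20: continue
            zt=np.percentile(P[:,2],90); T=P[P[:,2]>zt-.004]
            rc=cv2.minAreaRect((T[:,:2]*1000).astype(np.float32)); cc=cv2.minEnclosingCircle((T[:,:2]*1000).astype(np.float32))
            print(n,round(r['conf'],2),np.round(r['box']),'zt',round(zt*1000,1),'rect',np.round(rc[0],1),np.round(rc[1]),round(rc[2],1),'circ',np.round(cc[0],1),round(cc[1],1))
    return im,W
E
python3 - <<'E'
from h import *
look('pics/w1.png',['pump','tin','tin_tray','stopper_stand'])
E
```

```text
0.7 [0.2    0.4854 0.2005] [ 3.141 -0.     2.751]
table -2.2
```

View pics/w1.png

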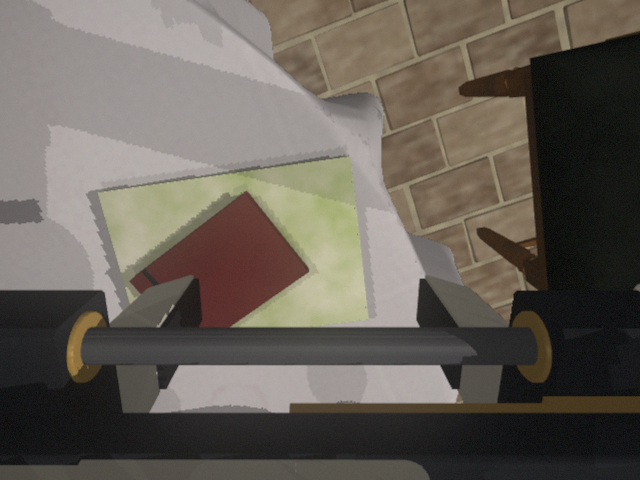

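```bash
python3 -c "
from h import *
go(.6,.15,.28,np.pi)"
```

```text
xyz [-0.6635 -0.2103 -0.1061] r [ 1.000e-04  0.000e+00 -4.976e-01] rows 12.7 q6 -0.15
```

Emit:
step_arm(
  steps=[
    {"x":0,"y":0,"z":-0.107,"rx":0,"ry":0,"rz":-0.15,"claw":1},
    {"x":0,"y":0,"z":-0.107,"rx":0,"ry":0,"rz":-0.3,"claw":1},
    {"x":0,"y":0,"z":-0.107,"rx":0,"ry":0,"rz":-0.498,"claw":1},
  ],
)

```text
time: 1.15
tool_pos: [0.2014, 0.488, 0.2882]
tool_rot: [3.13, 0.006, 3.117]
contact_force: [0.2, -0.3, 0.4]
opening: 0.0922
grip_force: 0.0
```

Emit:
step_arm(
  steps=[
    {"x":-0.533,"y":-0.447,"z":0,"rx":0,"ry":0,"rz":0,"claw":1},
    {"x":-0.533,"y":-0.447,"z":0,"rx":0,"ry":0,"rz":0,"claw":1},
    {"x":-0.533,"y":-0.447,"z":0,"rx":0,"ry":0,"rz":0,"claw":1},
    {"x":-0.533,"y":-0.447,"z":0,"rx":0,"ry":0,"rz":0,"claw":1},
    {"x":-0.533,"y":-0.447,"z":0,"rx":0,"ry":0,"rz":0,"claw":1},
    {"x":-0.533,"y":-0.447,"z":0,"rx":0,"ry":0,"rz":0,"claw":1},
    {"x":-0.533,"y":-0.447,"z":0,"rx":0,"ry":0,"rz":0,"claw":1},
    {"x":-0.533,"y":-0.447,"z":0,"rx":0,"ry":0,"rz":0,"claw":1},
    {"x":-0.533,"y":-0.447,"z":0,"rx":0,"ry":0,"rz":0,"claw":1},
    {"x":-0.533,"y":-0.447,"z":0,"rx":0,"ry":0,"rz":0,"claw":1},
    {"x":-0.533,"y":-0.447,"z":0,"rx":0,"ry":0,"rz":0,"claw":1},
    {"x":-0.533,"y":-0.447,"z":0,"rx":0,"ry":0,"rz":0,"claw":1},
  ],
)

```text
time: 2.15
tool_pos: [0.5745, 0.151, 0.2807]
tool_rot: [3.141, 0.0, 3.111]
contact_force: [0.7, 1.6, 1.3]
opening: 0.0919
grip_force: 0.0
```

Emit:
step_arm(
  steps=[
    {"x":0,"y":0,"z":0,"rx":0,"ry":0,"rz":0,"claw":1},
    {"x":0,"y":0,"z":0,"rx":0,"ry":0,"rz":0,"claw":1},
    {"x":0,"y":0,"z":0,"rx":0,"ry":0,"rz":0,"claw":1},
  ],
)

```text
time: 2.4
tool_pos: [0.573, 0.1527, 0.2803]
tool_rot: [3.141, -0.001, 3.111]
contact_force: [-0.3, 0.3, 0.3]
opening: 0.0918
grip_force: 0.0
```

```bash

python3 - <<'E'
from h import *
look('pics/w2.png',['pump','tin','tin_tray','stopper_stand','matchbox_tray'])
E
```

```text
2.45 [0.5726 0.1534 0.2807] [ 3.141 -0.     3.112]
table -2.0
pump 0.89 [365.   0. 424.  43.] zt 96.8 rect [419.3 232. ] [35. 15.] 88.1 circ [412.7 232.2] 17.4
tin 0.89 [358. 160. 444. 215.] zt 21.3 rect [580. 254.] [88. 57.] 89.1 circ [578.7 254.4] 51.2
tin_tray 0.77 [158.  27. 286. 145.] zt 5.9 rect [467.6  66.4] [ 89. 114.] 12.4 circ [466.6  66.6] 69.4
tin_tray 0.36 [359. 161. 441. 215.] zt 21.3 rect [580.  253.6] [87. 57.] 89.1 circ [579.9 253.5] 51.1
stopper_stand 0.56 [244. 223. 294. 264.] zt 6.3 rect [641.9 100. ] [53. 55.] 17.7 circ [641.8 100.3] 28.2
matchbox_tray 0.86 [ 41.  36. 137. 128.] zt 6.2 rect [459.5 -76.6] [86. 65.] 67.2 circ [460.1 -77. ] 51.8
```

View pics/w2.png

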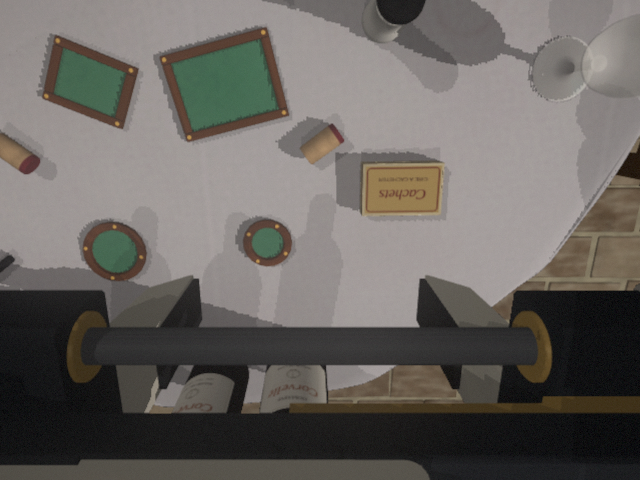

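```bash
python3 -c "
from h import *
go(.408,.231,.13,np.pi);go(.408,.231,.066,np.pi)"
```

```text
xyz [0.2226 0.0967 0.2015] r [ 0.0003  0.0009 -0.0364] rows 5.7 q6 -1.41
xyz [0.2226 0.0967 0.2868] r [ 0.0003  0.0009 -0.0364] rows 6.8 q6 -1.41
```

Emit:
step_arm(
  steps=[
    {"x":0.222,"y":0.097,"z":0.14,"rx":0,"ry":0,"rz":-0.036,"claw":1},
    {"x":0.222,"y":0.097,"z":0.14,"rx":0,"ry":0,"rz":-0.036,"claw":1},
    {"x":0.222,"y":0.097,"z":0.14,"rx":0,"ry":0,"rz":-0.036,"claw":1},
    {"x":0.222,"y":0.097,"z":0.14,"rx":0,"ry":0,"rz":-0.036,"claw":1},
    {"x":0.222,"y":0.097,"z":0.14,"rx":0,"ry":0,"rz":-0.036,"claw":1},
    {"x":0.222,"y":0.097,"z":0.17,"rx":0,"ry":0,"rz":-0.036,"claw":1},
    {"x":0.222,"y":0.097,"z":0.2,"rx":0,"ry":0,"rz":-0.036,"claw":1},
    {"x":0.222,"y":0.097,"z":0.2,"rx":0,"ry":0,"rz":-0.036,"claw":1},
    {"x":0.222,"y":0.097,"z":0.2,"rx":0,"ry":0,"rz":-0.036,"claw":1},
  ],
)

```text
time: 3.45
tool_pos: [0.4084, 0.2307, 0.1307]
tool_rot: [-3.141, -0.001, 3.141]
contact_force: [0.5, 0.0, -0.5]
opening: 0.0914
grip_force: 0.0
```

```bash

python3 - <<'E'
from h import *
s=robot.observe();print(s['tool_pos'],s['tool_rot'],s['contact_force'])
go(.408,.231,.066,np.pi)
E
```

```text
[0.40838815 0.23067829 0.13071452] [-3.14115434e+00 -1.29951339e-03  3.14052095e+00] [ 0.47391781  0.04631174 -0.52145858]
xyz [0.0004 0.0005 0.0863] r [-0.0006 -0.0017 -0.0014] rows 1.6 q6 -1.22
```

Emit:
step_arm(
  squeeze=25,
  steps=[
    {"x":0,"y":0,"z":0.04,"rx":0,"ry":0,"rz":0,"claw":1},
    {"x":0,"y":0,"z":0.086,"rx":0,"ry":0,"rz":0,"claw":1},
    {"x":0,"y":0,"z":0.086,"rx":0,"ry":0,"rz":0,"claw":1},
    {"x":0,"y":0,"z":0.086,"rx":0,"ry":0,"rz":0,"claw":1},
    {"x":0,"y":0,"z":0.086,"rx":0,"ry":0,"rz":0,"claw":-1},
    {"x":0,"y":0,"z":0.086,"rx":0,"ry":0,"rz":0,"claw":-1},
    {"x":0,"y":0,"z":0.086,"rx":0,"ry":0,"rz":0,"claw":-1},
    {"x":0,"y":0,"z":0.086,"rx":0,"ry":0,"rz":0,"claw":-1},
    {"x":0,"y":0,"z":0.086,"rx":0,"ry":0,"rz":0,"claw":-1},
    {"x":0,"y":0,"z":0.086,"rx":0,"ry":0,"rz":0,"claw":-1},
    {"x":0,"y":0,"z":0.086,"rx":0,"ry":0,"rz":0,"claw":-1},
    {"x":0,"y":0,"z":0.086,"rx":0,"ry":0,"rz":0,"claw":-1},
  ],
)

```text
time: 4.45
tool_pos: [0.409, 0.2305, 0.0663]
tool_rot: [3.141, 0.0, 3.14]
contact_force: [-0.3, 0.2, -0.2]
opening: 0.0428
grip_force: 0.1
```

Emit:
step_arm(
  steps=[
    {"x":0,"y":0,"z":0,"rx":0,"ry":0,"rz":0,"claw":-1},
    {"x":0,"y":0,"z":0,"rx":0,"ry":0,"rz":0,"claw":-1},
    {"x":0,"y":0,"z":0,"rx":0,"ry":0,"rz":0,"claw":-1},
    {"x":0,"y":0,"z":0,"rx":0,"ry":0,"rz":0,"claw":-1},
    {"x":0,"y":0,"z":-0.03,"rx":0,"ry":0,"rz":0,"claw":-1},
    {"x":0,"y":0,"z":-0.07,"rx":0,"ry":0,"rz":0,"claw":-1},
    {"x":0,"y":0,"z":-0.1,"rx":0,"ry":0,"rz":0,"claw":-1},
    {"x":0,"y":0,"z":-0.1,"rx":0,"ry":0,"rz":0,"claw":-1},
  ],
)

```text
time: 5.12
tool_pos: [0.4113, 0.2313, 0.1451]
tool_rot: [3.139, 0.007, 3.14]
contact_force: [1.6, 0.1, -1.0]
opening: 0.0347
grip_force: 25.0
```

```bash

python3 - <<'E'
from h import *
go(.648,-.082,.141,np.pi)
E
```

```text
xyz [-0.3163 -0.4172  0.0067] r [ 0.0032  0.009  -0.0022] rows 9.4 q6 -1.22
```

```bash

python3 - <<'E'
from h import *
im,d=read_camera('side'); a=cv2.resize(im[120:280,180:380],None,fx=2.5,fy=2.5); im,W=wcloud(); b=cv2.resize(im,(533,400))
cv2.imwrite('pics/p1.png',np.hstack([a[:400,:260],b]))
E
```

```text
(no output)
```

View pics/p1.png

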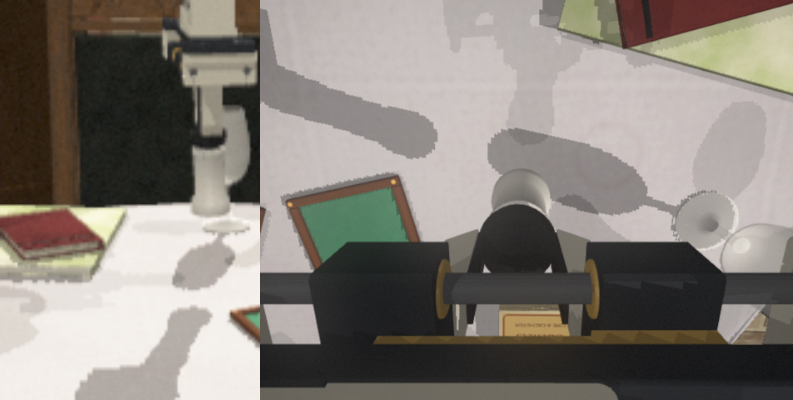

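```bash

python3 - <<'E'
from h import *
im,W=wcloud(); s=robot.observe(); R=Ro.from_euler('xyz',s['tool_rot'])
for r in nets.masks_of('wrist','pump')[:1]:
    P=W[r['region']]; P=P[~np.isnan(P[:,0])]; T=R.inv().apply(P-s['tool_pos'])*1000
    print(r['conf'],r['box'],s['tool_pos'],s['tool_rot'])
    for a in range(-60,80,8):
        q=T[(T[:,2]>a)&(T[:,2]<=a+8)]
        if len(q)>10: print(a,len(q),'x',np.percentile(q[:,0],[1,50,99]).round(),'y',np.percentile(q[:,1],[1,50,99]).round())
E
```

```text
0.87 [268.6, 199.7, 351.4, 329.8] [0.40845366 0.23025905 0.14055342] [-3.14126228e+00 -8.93887519e-04  3.13968337e+00]
-36 5136 x [-10.   5.  19.] y [-17.  -0.  16.]
-28 954 x [-9. 18. 22.] y [-18.  -2.  18.]
-20 66 x [ 9. 20. 22.] y [-19.  -0.  17.]
-12 327 x [10. 17. 20.] y [-14.   2.  16.]
-4 101 x [10. 18. 20.] y [-15.   1.  16.]
4 261 x [ 9. 17. 18.] y [-13.   2.  16.]
12 256 x [ 7. 16. 18.] y [-14.   2.  17.]
20 237 x [ 6. 16. 18.] y [-14.   3.  18.]
28 212 x [ 7. 17. 18.] y [-14.   3.  18.]
36 203 x [ 6. 16. 18.] y [-14.   2.  18.]
44 870 x [-5. 15. 22.] y [-18.   4.  23.]
52 249 x [-4. 20. 23.] y [-19.   1.  23.]
60 120 x [ 8. 20. 23.] y [-17.   2.  23.]
```

Emit:
step_arm(
  steps=[
    {"x":-0.1,"y":-0.13,"z":0,"rx":0,"ry":0,"rz":0,"claw":-1},
    {"x":-0.321,"y":-0.416,"z":0,"rx":0,"ry":0,"rz":0,"claw":-1},
    {"x":-0.321,"y":-0.416,"z":0,"rx":0,"ry":0,"rz":0,"claw":-1},
    {"x":-0.321,"y":-0.416,"z":0,"rx":0,"ry":0,"rz":0,"claw":-1},
    {"x":-0.321,"y":-0.416,"z":0,"rx":0,"ry":0,"rz":0,"claw":-1},
    {"x":-0.321,"y":-0.416,"z":0,"rx":0,"ry":0,"rz":0,"claw":-1},
    {"x":-0.321,"y":-0.416,"z":0,"rx":0,"ry":0,"rz":0,"claw":-1},
    {"x":-0.321,"y":-0.416,"z":0,"rx":0,"ry":0,"rz":0,"claw":-1},
    {"x":-0.321,"y":-0.416,"z":0,"rx":0,"ry":0,"rz":0,"claw":-1},
    {"x":-0.321,"y":-0.416,"z":0,"rx":0,"ry":0,"rz":0,"claw":-1},
    {"x":-0.321,"y":-0.416,"z":0,"rx":0,"ry":0,"rz":0,"claw":-1},
    {"x":-0.321,"y":-0.416,"z":0,"rx":0,"ry":0,"rz":0,"claw":-1},
  ],
)

```text
time: 6.32
tool_pos: [0.6483, -0.0826, 0.1385]
tool_rot: [3.14, -0.004, 3.138]
contact_force: [0.6, -0.1, -1.0]
opening: 0.0344
grip_force: 25.0
```

```bash

python3 - <<'E'
from h import *
look('pics/w3.png',['pump_stand','matchbox','matchbox_tray'])
go(.648,-.082,.07,np.pi)
E
```

```text
6.3667 [ 0.6479 -0.0815  0.1392] [ 3.14  -0.004  3.139]
table -2.2
pump_stand 0.57 [265. 166. 359. 240.] zt 6.3 rect [639.4 -82.3] [55. 71.] 4.0 circ [647.2 -81.5] 36.2
matchbox 0.8 [ 3.  0. 61. 52.] zt 12.3 rect [ 510.3 -281.7] [33. 27.] 55.6 circ [ 510.9 -279.7] 18.7
matchbox 0.67 [  8. 106.  95. 195.] zt 16.9 rect [ 597.3 -275.8] [38. 55.] 57.4 circ [ 597.6 -275.2] 32.3
matchbox_tray 0.94 [316.   0. 359.  19.] zt 6.6 rect [501.5 -61.9] [27.  9.] 89.9 circ [497.2 -61.9] 13.5
matchbox_tray 0.31 [263. 167. 357. 238.] zt 6.3 rect [639.5 -82.1] [55. 71.] 3.5 circ [647.8 -81.8] 35.9
xyz [ 0.0004 -0.0021  0.0945] r [ 0.0008 -0.0015 -0.0005] rows 1.7 q6 -1.81
```

View pics/w3.png

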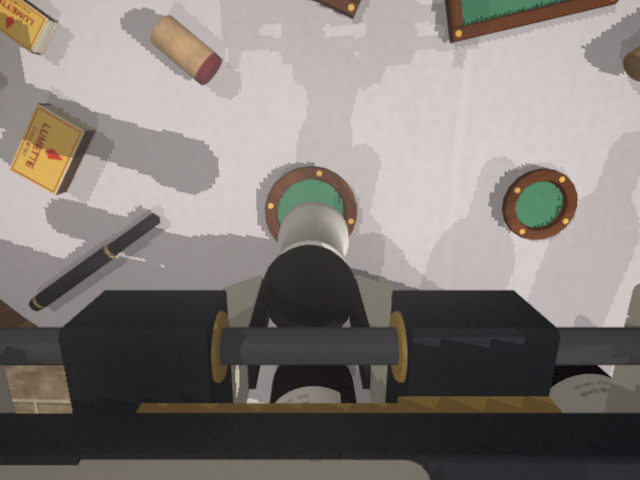

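Emit:
step_arm(
  steps=[
    {"x":0,"y":-0.001,"z":0.04,"rx":0,"ry":0,"rz":0,"claw":-1},
    {"x":0,"y":-0.001,"z":0.07,"rx":0,"ry":0,"rz":0,"claw":-1},
    {"x":0,"y":-0.001,"z":0.085,"rx":0,"ry":0,"rz":0,"claw":-1},
    {"x":0,"y":-0.001,"z":0.092,"rx":0,"ry":0,"rz":0,"claw":-1},
    {"x":0,"y":-0.001,"z":0.092,"rx":0,"ry":0,"rz":0,"claw":-1},
    {"x":0,"y":-0.001,"z":0.092,"rx":0,"ry":0,"rz":0,"claw":-1},
  ],
)

```text
time: 7.02
tool_pos: [0.6497, -0.0825, 0.0732]
tool_rot: [-3.141, 0.001, 3.14]
contact_force: [0.4, -0.1, -0.1]
opening: 0.0346
grip_force: 25.0
```

Emit:
step_arm(
  steps=[
    {"x":0,"y":0,"z":0.004,"rx":0,"ry":0,"rz":0,"claw":-1},
    {"x":0,"y":0,"z":0.005,"rx":0,"ry":0,"rz":0,"claw":-1},
    {"x":0,"y":0,"z":0.005,"rx":0,"ry":0,"rz":0,"claw":-1},
  ],
)

```text
time: 7.27
tool_pos: [0.6496, -0.0828, 0.0692]
tool_rot: [-3.141, 0.001, 3.14]
contact_force: [0.7, -0.4, 0.8]
opening: 0.0341
grip_force: 25.0
```

Emit:
step_arm(
  steps=[
    {"x":0,"y":0,"z":0,"rx":0,"ry":0,"rz":0,"claw":0.1},
    {"x":0,"y":0,"z":0,"rx":0,"ry":0,"rz":0,"claw":0.3},
    {"x":0,"y":0,"z":0,"rx":0,"ry":0,"rz":0,"claw":0.5},
    {"x":0,"y":0,"z":0,"rx":0,"ry":0,"rz":0,"claw":0.5},
    {"x":0,"y":0,"z":0,"rx":0,"ry":0,"rz":0,"claw":0.5},
    {"x":0,"y":0,"z":0,"rx":0,"ry":0,"rz":0,"claw":0.5},
    {"x":0,"y":0,"z":-0.04,"rx":0,"ry":0,"rz":0,"claw":0.5},
    {"x":0,"y":0,"z":-0.15,"rx":0,"ry":0,"rz":0,"claw":0.5},
    {"x":0,"y":0,"z":-0.15,"rx":0,"ry":0,"rz":0,"claw":0.5},
    {"x":0,"y":0,"z":-0.15,"rx":0,"ry":0,"rz":0,"claw":0.5},
  ],
)

```text
time: 8.1
tool_pos: [0.6531, -0.0837, 0.1906]
tool_rot: [-3.138, 0.015, 3.14]
contact_force: [0.5, -0.2, 1.1]
opening: 0.0688
grip_force: 0.0
```

```bash

python3 - <<'E'
from h import *
im,d=read_camera('top')
for r in nets.masks_of('top','pump')[:1]: 
    P=cloud('top',r['region'],d); print(r['conf'],P[P[:,2]>.09].mean(0),P[:,2].max())
# matchbox: x axis at 57.4deg -> closing direction (tool y) along 57.4
a=np.deg2rad(57.4)
for z in (.15,.04): go(.5975,-.2758,z,a+np.pi/2)
im,d=read_camera('side'); cv2.imwrite('pics/s2.png',cv2.resize(im[100:400,260:560],None,fx=2,fy=2)[:600])
E
```

```text
xyz [ 0.0699 -0.2572  0.0443] r [4.000e-04 6.100e-03 7.221e-01] rows 4.9 q6 -1.81
xyz [ 0.0706 -0.257   0.1909] r [4.000e-04 6.100e-03 7.221e-01] rows 5.9 q6 -1.81
```

View pics/s2.png

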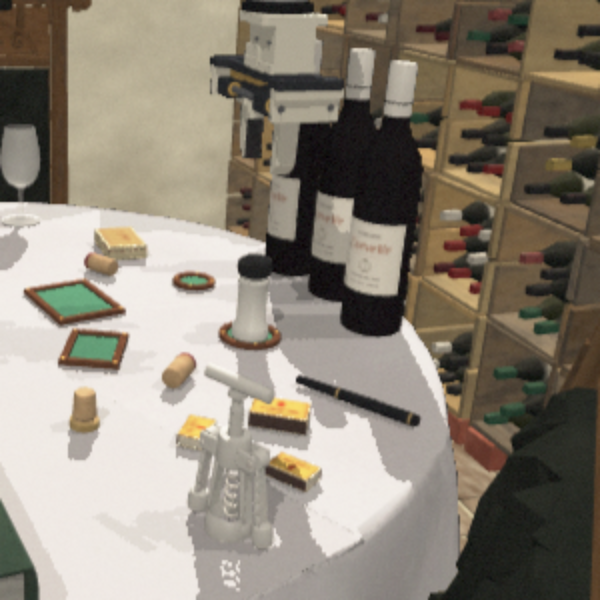

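Emit:
step_arm(
  steps=[
    {"x":0.07,"y":-0.257,"z":0,"rx":0,"ry":0,"rz":0.15,"claw":0.2},
    {"x":0.07,"y":-0.257,"z":0.05,"rx":0,"ry":0,"rz":0.3,"claw":0.2},
    {"x":0.07,"y":-0.257,"z":0.1,"rx":0,"ry":0,"rz":0.45,"claw":0.2},
    {"x":0.07,"y":-0.257,"z":0.15,"rx":0,"ry":0,"rz":0.6,"claw":0.2},
    {"x":0.07,"y":-0.257,"z":0.17,"rx":0,"ry":0,"rz":0.722,"claw":0.2},
    {"x":0.07,"y":-0.257,"z":0.17,"rx":0,"ry":0,"rz":0.722,"claw":0.2},
    {"x":0.07,"y":-0.257,"z":0.17,"rx":0,"ry":0,"rz":0.722,"claw":0.2},
    {"x":0.07,"y":-0.257,"z":0.17,"rx":0,"ry":0,"rz":0.722,"claw":0.2},
    {"x":0.07,"y":-0.257,"z":0.17,"rx":0,"ry":0,"rz":0.722,"claw":0.2},
  ],
)

```text
time: 9.0
tool_pos: [0.5961, -0.2747, 0.0528]
tool_rot: [3.141, -0.002, 2.573]
contact_force: [0.4, 0.7, 1.0]
opening: 0.0548
grip_force: 0.0
```

```bash

python3 - <<'E'
from h import *
s=robot.observe(); print(s['tool_pos'],s['tool_rot'],s['opening'])
go(.5975,-.2758,.007,np.deg2rad(147.4))
E
```

```text
[ 0.59613427 -0.27473767  0.0527665 ] [ 3.14110180e+00 -1.64534756e-03  2.57256097e+00] 0.05483186111982612
xyz [-0.0024 -0.0002  0.061 ] r [ 0.0006 -0.0021 -0.0001] rows 1.1 q6 -1.55
```

Emit:
step_arm(
  squeeze=20,
  steps=[
    {"x":-0.001,"y":0,"z":0.03,"rx":0,"ry":0,"rz":0,"claw":0.2},
    {"x":-0.001,"y":0,"z":0.05,"rx":0,"ry":0,"rz":0,"claw":0.2},
    {"x":-0.001,"y":0,"z":0.06,"rx":0,"ry":0,"rz":0,"claw":0.2},
    {"x":-0.001,"y":0,"z":0.06,"rx":0,"ry":0,"rz":0,"claw":0.2},
    {"x":-0.001,"y":0,"z":0.06,"rx":0,"ry":0,"rz":0,"claw":0.2},
    {"x":-0.001,"y":0,"z":0.06,"rx":0,"ry":0,"rz":0,"claw":0.2},
  ],
)

```text
time: 9.5
tool_pos: [0.5981, -0.2757, 0.0101]
tool_rot: [3.141, 0.003, 2.573]
contact_force: [1.1, -0.3, -0.6]
opening: 0.055
grip_force: 0.0
```

Emit:
step_arm(
  steps=[
    {"x":0,"y":0,"z":0.003,"rx":0,"ry":0,"rz":0,"claw":0.2},
    {"x":0,"y":0,"z":0.003,"rx":0,"ry":0,"rz":0,"claw":0.2},
    {"x":0,"y":0,"z":0.003,"rx":0,"ry":0,"rz":0,"claw":-1},
    {"x":0,"y":0,"z":0.003,"rx":0,"ry":0,"rz":0,"claw":-1},
    {"x":0,"y":0,"z":0.003,"rx":0,"ry":0,"rz":0,"claw":-1},
    {"x":0,"y":0,"z":0.003,"rx":0,"ry":0,"rz":0,"claw":-1},
    {"x":0,"y":0,"z":0.003,"rx":0,"ry":0,"rz":0,"claw":-1},
    {"x":0,"y":0,"z":0.003,"rx":0,"ry":0,"rz":0,"claw":-1},
    {"x":0,"y":0,"z":0.003,"rx":0,"ry":0,"rz":0,"claw":-1},
  ],
)

```text
time: 10.25
tool_pos: [0.5969, -0.2758, 0.0061]
tool_rot: [3.141, -0.0, 2.573]
contact_force: [0.4, 0.2, 0.1]
opening: 0.013
grip_force: 0.0
```

```bash

python3 - <<'E'
from h import *
im,d=read_camera('side'); a=cv2.resize(im[160:400,320:480],None,fx=2.5,fy=2.5)[:600,:400]; im,W=wcloud(); b=cv2.resize(im,(400,300)); s=robot.observe()
im,d=read_camera('top'); c=cv2.resize(im[190:310,340:500],None,fx=2.5,fy=2.5)
cv2.imwrite('pics/p2.png',np.hstack([a,np.vstack([b,c])]));print(s['opening'],s['grip_force'])
E
```

```text
0.004952298978245759 0.0
```

View pics/p2.png

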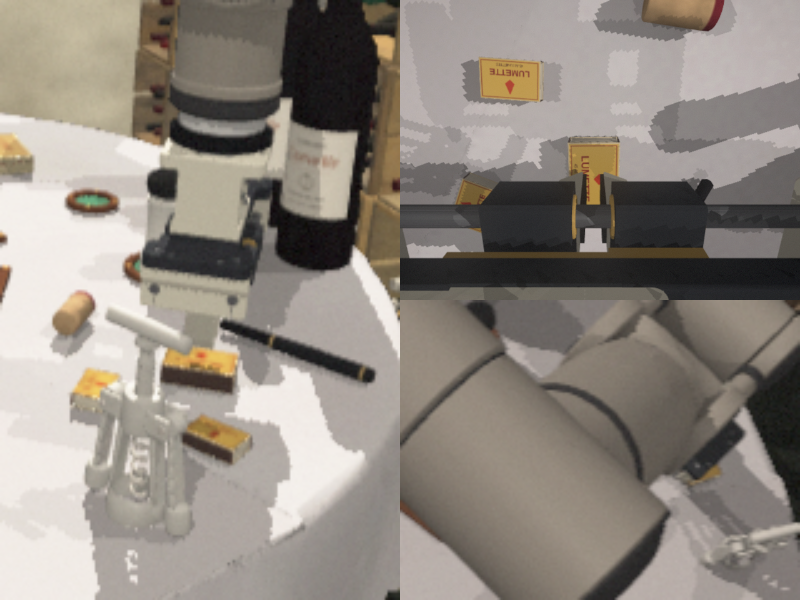

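```bash

python3 - <<'E'
from h import *
im,W=look(None,['matchbox'])
s=robot.observe(); T=Ro.from_euler('xyz',s['tool_rot']).inv().apply((W-s['tool_pos']).reshape(-1,3)).reshape(W.shape)*1000
for (u,v) in [(470,345),(470,320),(490,310),(470,370),(455,330),(487,330),(460,300)]:
    v0=v-0;uu=int((u)*1.0); 
# sample in full-res coords: fingers near (290,320),(345,320); box near (300,260)
for (u,v) in [(280,240),(320,240),(320,270),(300,300),(285,300),(285,350),(350,350),(320,380),(352,300),(277,320),(307,380)]:
    print((u,v),np.round(T[v,u]),np.round(W[v,u]*1000),im[v,u])
E
```

```text
10.45 [ 0.5969 -0.2758  0.0061] [ 3.142 -0.     2.573]
table -2.3
matchbox 0.77 [126.  89. 232. 163.] zt 12.2 rect [ 507.3 -286. ] [41. 26.] 53.1 circ [ 507.5 -285.8] 23.6
matchbox 0.75 [268. 219. 353. 327.] zt 16.8 rect [ 593.7 -273.8] [36. 48.] 57.9 circ [ 591.4 -272.1] 27.0
matchbox 0.75 [ 88. 275. 164. 373.] zt 12.0 rect [ 567.6 -369.1] [27. 41.] 34.1 circ [ 567.9 -368.3] 23.6
(280, 240) [ 21. -13. -10.] [ 572. -275.   16.] [ 71 134 165]
(320, 240) [ 22.   4. -11.] [ 581. -260.   17.] [ 70 133 164]
(320, 270) [  7.   5. -10.] [ 593. -268.   16.] [ 67 132 163]
(300, 300) [ 10.  -4. -46.] [ 587. -274.   52.] [49 54 60]
(285, 300) [  37.   -6. -102.] [ 563. -261.  108.] [37 40 42]
(285, 350) [  32.   -5. -113.] [ 568. -263.  119.] [48 47 47]
(350, 350) [  33.    7. -115.] [ 573. -252.  121.] [45 44 43]
(320, 380) [ -1.   3. -79.] [ 599. -274.   85.] [66 74 78]
(352, 300) [  37.    9. -101.] [ 571. -249.  107.] [41 43 45]
(277, 320) [  37.   -7. -111.] [ 562. -262.  117.] [37 35 36]
(307, 380) [-65.  -1.   9.] [ 651. -312.   -3.] [175 178 186]
```

```bash

python3 - <<'E'
from h import *
im,W=wcloud('pics/w4.png'); s=robot.observe(); T=Ro.from_euler('xyz',s['tool_rot']).inv().apply((W-s['tool_pos']).reshape(-1,3)).reshape(W.shape)*1000
k=(abs(T[...,0])<16)&(abs(T[...,1])<30)&(T[...,2]>-70)&(T[...,2]<-12.5)
v,u=np.nonzero(k); Q=T[k]
for a in range(-70,-12,4):
    m=(Q[:,2]>=a)&(Q[:,2]<a+4)
    if m.sum()>5: print(a,m.sum(),'x',np.percentile(Q[m,0],[2,50,98]).round(),'y',np.percentile(Q[m,1],[2,50,98]).round(),'uv',u[m].min(),u[m].max(),v[m].min(),v[m].max())
cv2.imwrite('pics/w4c.png',cv2.resize(im[200:420,200:440],None,fx=2.7,fy=2.7)); print(s['opening'],s['tool_pos'])
E
```

```text
-70 7 x [-9. -6.  9.] y [-3.  1.  2.] uv 301 316 326 387
-66 58 x [ 9. 10. 10.] y [-3. -1.  2.] uv 302 315 321 326
-62 75 x [ 9. 10. 10.] y [-3. -1.  2.] uv 301 315 311 322
-58 99 x [ 9. 10. 12.] y [-4. -1.  3.] uv 298 319 306 316
-54 99 x [ 9. 10. 12.] y [-4. -0.  3.] uv 298 319 300 310
-50 98 x [ 9. 10. 12.] y [-4. -0.  3.] uv 298 319 296 306
-46 97 x [ 9. 10. 12.] y [-4. -0.  3.] uv 298 319 291 300
-42 230 x [ 9. 11. 12.] y [-16.  -0.  15.] uv 265 352 286 296
-38 310 x [ 9. 11. 12.] y [-15.  -1.  14.] uv 265 352 283 292
-34 212 x [ 9. 11. 12.] y [-11.  -0.  10.] uv 279 339 279 287
-30 127 x [ 9. 11. 12.] y [-8. -1.  7.] uv 287 330 275 283
-26 16 x [ 9. 10. 11.] y [-5. -2.  3.] uv 298 318 275 279
0.0005408206460826633 [ 0.5969057  -0.2757734   0.00612648]
```

View pics/w4c.png

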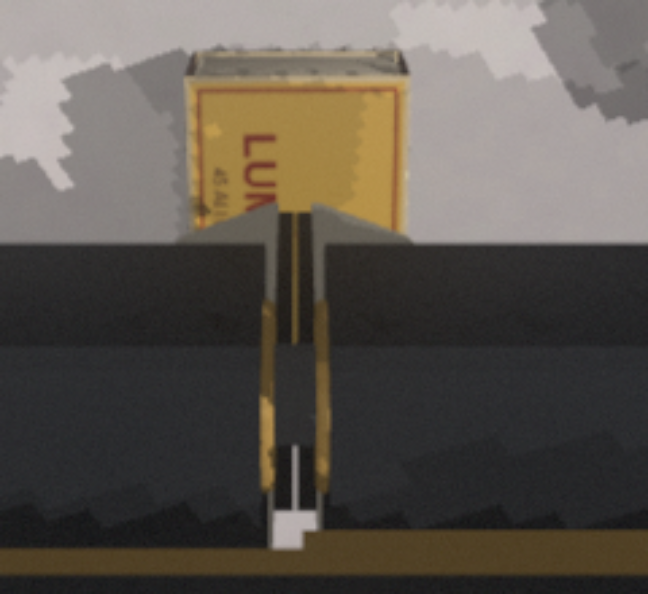

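Emit:
step_arm(
  steps=[
    {"x":0,"y":0,"z":0,"rx":0,"ry":0,"rz":0,"claw":0.25},
    {"x":0,"y":0,"z":0,"rx":0,"ry":0,"rz":0,"claw":0.25},
    {"x":0,"y":0,"z":0,"rx":0,"ry":0,"rz":0,"claw":0.25},
    {"x":0,"y":0,"z":0,"rx":0,"ry":0,"rz":0,"claw":0.25},
    {"x":0,"y":0,"z":0,"rx":0,"ry":0,"rz":0,"claw":0.25},
    {"x":0,"y":0,"z":0,"rx":0,"ry":0,"rz":0,"claw":0.25},
    {"x":0,"y":0,"z":0,"rx":0,"ry":0,"rz":0,"claw":0.25},
    {"x":0,"y":0,"z":0,"rx":0,"ry":0,"rz":0,"claw":0.25},
  ],
)

```text
time: 11.22
tool_pos: [0.5969, -0.2758, 0.0062]
tool_rot: [3.141, 0.0, 2.573]
contact_force: [-0.6, 0.5, -0.4]
opening: 0.0492
grip_force: 0.0
```

Emit:
step_arm(
  steps=[
    {"x":0,"y":0,"z":0.01,"rx":0,"ry":0,"rz":0,"claw":0.25},
    {"x":0,"y":0,"z":0.018,"rx":0,"ry":0,"rz":0,"claw":0.25},
    {"x":0,"y":0,"z":0.024,"rx":0,"ry":0,"rz":0,"claw":0.25},
    {"x":0,"y":0,"z":0.028,"rx":0,"ry":0,"rz":0,"claw":0.25},
    {"x":0,"y":0,"z":0.028,"rx":0,"ry":0,"rz":0,"claw":0.25},
    {"x":0,"y":0,"z":0.028,"rx":0,"ry":0,"rz":0,"claw":0.25},
  ],
)

```text
time: 11.72
tool_pos: [0.5967, -0.2757, -0.0153]
tool_rot: [3.142, -0.001, 2.573]
contact_force: [0.2, 0.1, 0.3]
opening: 0.0574
grip_force: 0.0
```

Emit:
step_arm(
  steps=[
    {"x":0,"y":0,"z":0.002,"rx":0,"ry":0,"rz":0,"claw":0.25},
    {"x":0,"y":0,"z":0.002,"rx":0,"ry":0,"rz":0,"claw":-1},
    {"x":0,"y":0,"z":0.002,"rx":0,"ry":0,"rz":0,"claw":-1},
    {"x":0,"y":0,"z":0.002,"rx":0,"ry":0,"rz":0,"claw":-1},
    {"x":0,"y":0,"z":0.002,"rx":0,"ry":0,"rz":0,"claw":-1},
    {"x":0,"y":0,"z":0.002,"rx":0,"ry":0,"rz":0,"claw":-1},
    {"x":0,"y":0,"z":0.002,"rx":0,"ry":0,"rz":0,"claw":-1},
    {"x":0,"y":0,"z":0.002,"rx":0,"ry":0,"rz":0,"claw":-1},
  ],
)

```text
time: 12.38
tool_pos: [0.597, -0.2758, -0.0162]
tool_rot: [3.141, 0.0, 2.573]
contact_force: [-0.6, 0.4, 0.7]
opening: 0.0382
grip_force: 20.0
```

Emit:
step_arm(
  steps=[
    {"x":0,"y":0,"z":-0.04,"rx":0,"ry":0,"rz":0,"claw":-1},
    {"x":0,"y":0,"z":-0.08,"rx":0,"ry":0,"rz":0,"claw":-1},
    {"x":0,"y":0,"z":-0.11,"rx":0,"ry":0,"rz":0.1,"claw":-1},
    {"x":0,"y":0,"z":-0.11,"rx":0,"ry":0,"rz":0.25,"claw":-1},
    {"x":0,"y":0,"z":-0.11,"rx":0,"ry":0,"rz":0.4,"claw":-1},
    {"x":0,"y":0,"z":-0.11,"rx":0,"ry":0,"rz":0.55,"claw":-1},
    {"x":0,"y":0,"z":-0.11,"rx":0,"ry":0,"rz":0.7,"claw":-1},
    {"x":0,"y":0,"z":-0.11,"rx":0,"ry":0,"rz":0.85,"claw":-1},
    {"x":0,"y":0,"z":-0.11,"rx":0,"ry":0,"rz":0.9,"claw":-1},
  ],
)

```text
time: 13.13
tool_pos: [0.5968, -0.2757, 0.066]
tool_rot: [-3.141, -0.0, 1.86]
contact_force: [-0.3, 0.8, -0.1]
opening: 0.0384
grip_force: 20.0
```

```bash

python3 - <<'E'
from h import *
go(.4605,-.077,.04,np.deg2rad(67.2)); print(robot.observe()['tool_pos'],robot.observe()['opening'])
E
```

```text
xyz [ 0.3057 -0.0987  0.0348] r [-3.000e-04 -3.000e-04  8.745e-01] rows 5.8 q6 -0.84
[ 0.59679557 -0.27566663  0.06603899] 0.03838288759994714
```

Emit:
step_arm(
  steps=[
    {"x":0.1,"y":-0.03,"z":0,"rx":0,"ry":0,"rz":0.15,"claw":-1},
    {"x":0.306,"y":-0.099,"z":0,"rx":0,"ry":0,"rz":0.3,"claw":-1},
    {"x":0.306,"y":-0.099,"z":0,"rx":0,"ry":0,"rz":0.45,"claw":-1},
    {"x":0.306,"y":-0.099,"z":0.03,"rx":0,"ry":0,"rz":0.6,"claw":-1},
    {"x":0.306,"y":-0.099,"z":0.035,"rx":0,"ry":0,"rz":0.75,"claw":-1},
    {"x":0.306,"y":-0.099,"z":0.035,"rx":0,"ry":0,"rz":0.875,"claw":-1},
    {"x":0.306,"y":-0.099,"z":0.035,"rx":0,"ry":0,"rz":0.875,"claw":-1},
    {"x":0.306,"y":-0.099,"z":0.035,"rx":0,"ry":0,"rz":0.875,"claw":-1},
    {"x":0.306,"y":-0.099,"z":0.035,"rx":0,"ry":0,"rz":0.875,"claw":-1},
    {"x":0.306,"y":-0.099,"z":0.035,"rx":0,"ry":0,"rz":0.875,"claw":-1},
  ],
)

```text
time: 13.97
tool_pos: [0.4606, -0.0788, 0.0404]
tool_rot: [3.139, -0.0, 1.179]
contact_force: [0.7, 0.5, -1.0]
opening: 0.0379
grip_force: 20.0
```

```bash

python3 - <<'E'
from h import *
look('pics/w5.png',['matchbox','matchbox_tray','stopper'])
go(.4605,-.077,-.012,np.deg2rad(67.2))
E
```

```text
14.0167 [ 0.4604 -0.0789  0.0402] [ 3.14  -0.     1.178]
table -2.0
matchbox 0.91 [260. 231. 355. 369.] zt 73.3 rect [459.9 -79.4] [56. 36.] 67.8 circ [460.  -79.2] 32.7
matchbox_tray 0.83 [243. 170. 366. 280.] zt 6.2 rect [465.1 -64.1] [59. 66.] 66.4 circ [464.9 -63.6] 43.1
matchbox_tray 0.73 [566.  53. 640. 193.] zt 6.4 rect [629.  -77.2] [72. 37.] 80.2 circ [644.4 -79.9] 35.8
stopper 0.6 [105.   2. 351. 138.] zt 5.9 rect [471.5  46.9] [89. 75.] 12.3 circ [471.1  46.7] 57.4
xyz [0.0023 0.0002 0.0692] r [ 0.0007 -0.0001  0.0063] rows 1.2 q6 0.06
```

View pics/w5.png

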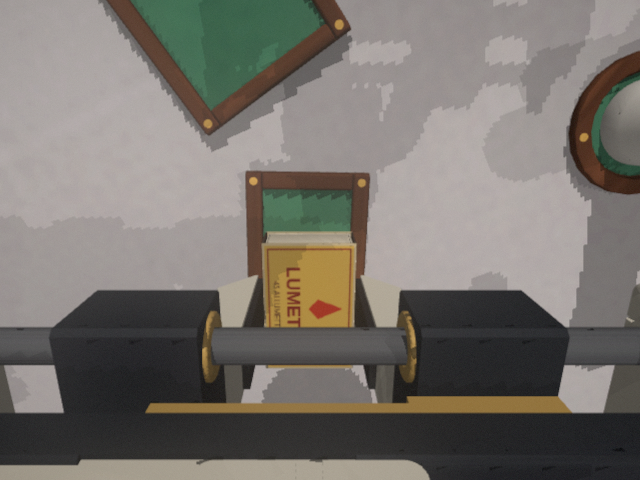

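Emit:
step_arm(
  steps=[
    {"x":0.003,"y":0,"z":0.03,"rx":0,"ry":0,"rz":0,"claw":-1},
    {"x":0.003,"y":0,"z":0.055,"rx":0,"ry":0,"rz":0,"claw":-1},
    {"x":0.003,"y":0,"z":0.066,"rx":0,"ry":0,"rz":0,"claw":-1},
    {"x":0.003,"y":0,"z":0.07,"rx":0,"ry":0,"rz":0,"claw":-1},
    {"x":0.003,"y":0,"z":0.07,"rx":0,"ry":0,"rz":0,"claw":-1},
    {"x":0.003,"y":0,"z":0.07,"rx":0,"ry":0,"rz":0,"claw":-1},
  ],
)

```text
time: 14.67
tool_pos: [0.4605, -0.076, -0.0122]
tool_rot: [3.141, -0.0, 1.178]
contact_force: [-0.7, -0.4, -0.0]
opening: 0.0378
grip_force: 20.0
```

Release and rise.

Emit:
step_arm(
  steps=[
    {"x":0,"y":0,"z":0.001,"rx":0,"ry":0,"rz":0,"claw":-1},
    {"x":0,"y":0,"z":0.001,"rx":0,"ry":0,"rz":0,"claw":0.2},
    {"x":0,"y":0,"z":0.001,"rx":0,"ry":0,"rz":0,"claw":0.2},
    {"x":0,"y":0,"z":0.001,"rx":0,"ry":0,"rz":0,"claw":0.2},
    {"x":0,"y":0,"z":0.001,"rx":0,"ry":0,"rz":0,"claw":0.2},
    {"x":0,"y":0,"z":-0.03,"rx":0,"ry":0,"rz":0,"claw":0.2},
    {"x":0,"y":0,"z":-0.07,"rx":0,"ry":0,"rz":0,"claw":0.2},
    {"x":0,"y":0,"z":-0.12,"rx":0,"ry":0,"rz":0,"claw":0.2},
    {"x":0,"y":0,"z":-0.18,"rx":0,"ry":0,"rz":0,"claw":0.2},
    {"x":0,"y":0,"z":-0.22,"rx":0,"ry":0,"rz":0,"claw":0.2},
    {"x":0,"y":0,"z":-0.22,"rx":0,"ry":0,"rz":0,"claw":0.2},
  ],
)

```text
time: 15.58
tool_pos: [0.4637, -0.0768, 0.159]
tool_rot: [3.129, -0.001, 1.179]
contact_force: [0.9, -0.4, 0.8]
opening: 0.0549
grip_force: 0.0
```

```bash

python3 - <<'E'
from h import *
look(None,['matchbox','matchbox_tray'])
go(.405,-.240,.16,np.deg2rad(147.4))
E
```

```text
15.6333 [ 0.4622 -0.0764  0.1559] [ 3.133e+00 -1.000e-03  1.179e+00]
table -2.1
matchbox 0.76 [280. 174. 325. 244.] zt 19.9 rect [460.3 -76.5] [55. 35.] 66.4 circ [460.4 -76. ] 31.8
matchbox_tray 0.78 [263. 158. 343. 256.] zt 6.4 rect [459.5 -76.1] [85. 66.] 66.4 circ [460.1 -76.2] 52.4
xyz [-0.2304  0.0165 -0.0105] r [-1.0000e-04 -2.0000e-04 -1.7749e+00] rows 11.2 q6 0.06
```

```bash

python3 - <<'E'
from h import *
go(.433,-.295,.16,np.deg2rad(112.5))
E
```

```text
xyz [-0.2839  0.079  -0.0105] r [-1.000e-04 -1.000e-04 -9.994e-01] rows 6.3 q6 0.06
```

Emit:
step_arm(
  steps=[
    {"x":-0.1,"y":0.03,"z":0,"rx":0,"ry":0,"rz":-0.15,"claw":0.2},
    {"x":-0.284,"y":0.079,"z":0,"rx":0,"ry":0,"rz":-0.3,"claw":0.2},
    {"x":-0.284,"y":0.079,"z":0,"rx":0,"ry":0,"rz":-0.45,"claw":0.2},
    {"x":-0.284,"y":0.079,"z":0,"rx":0,"ry":0,"rz":-0.6,"claw":0.2},
    {"x":-0.284,"y":0.079,"z":0,"rx":0,"ry":0,"rz":-0.75,"claw":0.2},
    {"x":-0.284,"y":0.079,"z":0,"rx":0,"ry":0,"rz":-0.9,"claw":0.2},
    {"x":-0.284,"y":0.079,"z":0,"rx":0,"ry":0,"rz":-1,"claw":0.2},
    {"x":-0.284,"y":0.079,"z":0,"rx":0,"ry":0,"rz":-1,"claw":0.2},
    {"x":-0.284,"y":0.079,"z":0,"rx":0,"ry":0,"rz":-1,"claw":0.2},
    {"x":-0.284,"y":0.079,"z":0,"rx":0,"ry":0,"rz":-1,"claw":0.2},
  ],
)

```text
time: 16.57
tool_pos: [0.433, -0.2939, 0.1512]
tool_rot: [-3.141, -0.003, 1.962]
contact_force: [0.6, 0.5, -0.1]
opening: 0.0553
grip_force: 0.0
```

```bash

python3 - <<'E'
from h import *
im,W=look('pics/w6.png',['stopper'])
x,y,z=W[...,0]*1000,W[...,1]*1000,W[...,2]*1000
for lo,hi in((31,50),(10,28)):
    k=(abs(x-410)<40)&(abs(y+240)<40)&(z>lo)&(z<hi); print(lo,k.sum(),np.percentile(x[k],[2,50,98]).round(1),np.percentile(y[k],[2,50,98]).round(1))
E
```

```text
16.6167 [ 0.4332 -0.2939  0.1516] [-3.141e+00 -2.000e-03  1.963e+00]
table -2.2
stopper 0.83 [290. 118. 327. 153.] zt 36.6 rect [ 409.2 -239. ] [20. 20.] 22.8 circ [ 409.1 -239.2] 10.5
31 700 [399.8 409.  418.5] [-248.5 -239.  -229.6]
10 61 [397.6 405.8 420.2] [-241.4 -230.2 -227.7]
```

```bash

python3 - <<'E'
from h import *
go(.4092,-.2391,.05,np.deg2rad(112.5))
E
```

```text
xyz [ 0.0798 -0.0018  0.136 ] r [-0.0004 -0.0014  0.    ] rows 2.8 q6 -1.14
```

Emit:
step_arm(
  steps=[
    {"x":0.08,"y":-0.002,"z":0.05,"rx":0,"ry":0,"rz":0,"claw":0.1},
    {"x":0.08,"y":-0.002,"z":0.1,"rx":0,"ry":0,"rz":0,"claw":0.1},
    {"x":0.08,"y":-0.002,"z":0.136,"rx":0,"ry":0,"rz":0,"claw":0.1},
    {"x":0.08,"y":-0.002,"z":0.136,"rx":0,"ry":0,"rz":0,"claw":0.1},
    {"x":0.08,"y":-0.002,"z":0.136,"rx":0,"ry":0,"rz":0,"claw":0.1},
    {"x":0.08,"y":-0.002,"z":0.136,"rx":0,"ry":0,"rz":0,"claw":0.1},
  ],
)

```text
time: 17.17
tool_pos: [0.4105, -0.2413, 0.0521]
tool_rot: [3.14, 0.002, 1.964]
contact_force: [0.1, -0.2, 0.5]
opening: 0.0508
grip_force: 0.0
```

```bash

python3 - <<'E'
from h import *
go(.4092,-.2391,-.007,np.deg2rad(112.5))
E
```

```text
xyz [ 0.0035 -0.0006  0.0788] r [0.0017 0.003  0.0008] rows 1.4 q6 -1.09
```

Emit:
step_arm(
  squeeze=15,
  steps=[
    {"x":0.002,"y":0,"z":0.04,"rx":0,"ry":0,"rz":0,"claw":0.1},
    {"x":0.002,"y":0,"z":0.07,"rx":0,"ry":0,"rz":0,"claw":0.1},
    {"x":0.002,"y":0,"z":0.079,"rx":0,"ry":0,"rz":0,"claw":0.1},
    {"x":0.002,"y":0,"z":0.079,"rx":0,"ry":0,"rz":0,"claw":0.1},
    {"x":0.002,"y":0,"z":0.079,"rx":0,"ry":0,"rz":0,"claw":-1},
    {"x":0.002,"y":0,"z":0.079,"rx":0,"ry":0,"rz":0,"claw":-1},
    {"x":0.002,"y":0,"z":0.079,"rx":0,"ry":0,"rz":0,"claw":-1},
    {"x":0.002,"y":0,"z":0.079,"rx":0,"ry":0,"rz":0,"claw":-1},
    {"x":0.002,"y":0,"z":0.079,"rx":0,"ry":0,"rz":0,"claw":-1},
    {"x":0.002,"y":0,"z":0.079,"rx":0,"ry":0,"rz":0,"claw":-1},
    {"x":0.002,"y":0,"z":0.079,"rx":0,"ry":0,"rz":0,"claw":-1},
    {"x":0.002,"y":0,"z":0.079,"rx":0,"ry":0,"rz":0,"claw":-1},
  ],
)

```text
time: 18.17
tool_pos: [0.409, -0.2394, -0.0081]
tool_rot: [3.141, 0.002, 1.964]
contact_force: [0.3, 0.6, 5.8]
opening: 0.0239
grip_force: 15.3
```

Emit:
step_arm(
  steps=[
    {"x":0,"y":0,"z":-0.02,"rx":0,"ry":0,"rz":0,"claw":-1},
    {"x":0,"y":0,"z":-0.06,"rx":0,"ry":0,"rz":0,"claw":-1},
    {"x":0,"y":0,"z":-0.11,"rx":0,"ry":0,"rz":0,"claw":-1},
    {"x":0,"y":0,"z":-0.14,"rx":0,"ry":0,"rz":0,"claw":-1},
    {"x":0,"y":0,"z":-0.14,"rx":0,"ry":0,"rz":0,"claw":-1},
  ],
)

```text
time: 18.58
tool_pos: [0.4107, -0.2407, 0.1007]
tool_rot: [3.137, 0.008, 1.964]
contact_force: [1.7, -0.6, -0.2]
opening: 0.0238
grip_force: 14.9
```

```bash

python3 - <<'E'
from h import *
im,W=wcloud(); s=robot.observe(); T=Ro.from_euler('xyz',s['tool_rot']).inv().apply((W-s['tool_pos']).reshape(-1,3)).reshape(W.shape)*1000
for r in nets.masks_of('wrist','stopper')[:2]:
    q=T[r['region']]; q=q[~np.isnan(q[:,0])]
    print(r['conf'],r['box'],np.percentile(q,[2,50,98],axis=0).round(1).tolist())
print(s['opening'],s['grip_force'])
go(.6423,.1001,.10,np.deg2rad(157.5))
E
```

```text
0.59 [279.6, 255.1, 338.3, 327.9] [[-3.3, -11.2, -47.2], [6.9, 0.2, -38.6], [13.2, 11.7, -11.6]]
0.023725002759702192 14.85909041875857
xyz [ 0.2984  0.4611 -0.0044] r [ 3.000e-04  2.300e-03 -9.994e-01] rows 9.9 q6 -1.08
```

Emit:
step_arm(
  steps=[
    {"x":0.1,"y":0.15,"z":0,"rx":0,"ry":0,"rz":-0.1,"claw":-1},
    {"x":0.298,"y":0.461,"z":0,"rx":0,"ry":0,"rz":-0.2,"claw":-1},
    {"x":0.298,"y":0.461,"z":0,"rx":0,"ry":0,"rz":-0.3,"claw":-1},
    {"x":0.298,"y":0.461,"z":0,"rx":0,"ry":0,"rz":-0.4,"claw":-1},
    {"x":0.298,"y":0.461,"z":0,"rx":0,"ry":0,"rz":-0.5,"claw":-1},
    {"x":0.298,"y":0.461,"z":0,"rx":0,"ry":0,"rz":-0.6,"claw":-1},
    {"x":0.298,"y":0.461,"z":0,"rx":0,"ry":0,"rz":-0.7,"claw":-1},
    {"x":0.298,"y":0.461,"z":0,"rx":0,"ry":0,"rz":-0.8,"claw":-1},
    {"x":0.298,"y":0.461,"z":0,"rx":0,"ry":0,"rz":-0.9,"claw":-1},
    {"x":0.298,"y":0.461,"z":0,"rx":0,"ry":0,"rz":-1,"claw":-1},
    {"x":0.298,"y":0.461,"z":0,"rx":0,"ry":0,"rz":-1,"claw":-1},
    {"x":0.298,"y":0.461,"z":0,"rx":0,"ry":0,"rz":-1,"claw":-1},
  ],
)

```text
time: 19.68
tool_pos: [0.6413, 0.1018, 0.0931]
tool_rot: [-3.14, -0.004, 2.752]
contact_force: [-1.3, -0.0, -0.1]
opening: 0.0236
grip_force: 14.9
```

```bash

python3 - <<'E'
from h import *
look('pics/w7.png',['stopper_stand','stopper'])
go(.6423,.1001,.02,np.deg2rad(157.5))
E
```

```text
19.7333 [0.6408 0.1003 0.0936] [-3.139 -0.004  2.75 ]
table -1.9
stopper_stand 0.21 [ 34. 280. 121. 369.] zt 6.4 rect [639.3 -87.3] [51. 72.] 41.4 circ [647.9 -80.8] 36.9
stopper 0.8 [282. 254. 337. 325.] zt 137.4 rect [637.  103.2] [20. 14.] 67.8 circ [638.7 102.5] 10.1
xyz [-0.0013  0.0023  0.0997] r [-0.0018 -0.0032 -0.0012] rows 1.8 q6 -1.14
```

Emit:
step_arm(
  steps=[
    {"x":-0.003,"y":0,"z":0.05,"rx":0,"ry":0,"rz":0,"claw":-1},
    {"x":-0.003,"y":0,"z":0.09,"rx":0,"ry":0,"rz":0,"claw":-1},
    {"x":-0.003,"y":0,"z":0.118,"rx":0,"ry":0,"rz":0,"claw":-1},
    {"x":-0.003,"y":0,"z":0.118,"rx":0,"ry":0,"rz":0,"claw":-1},
    {"x":-0.003,"y":0,"z":0.118,"rx":0,"ry":0,"rz":0,"claw":-1},
    {"x":-0.003,"y":0,"z":0.118,"rx":0,"ry":0,"rz":0,"claw":-1},
  ],
)

```text
time: 20.33
tool_pos: [0.6451, 0.0983, 0.0094]
tool_rot: [3.141, 0.002, 2.748]
contact_force: [-0.6, 0.5, 0.7]
opening: 0.0235
grip_force: 14.9
```

```bash

python3 - <<'E'
from h import *
im,W=look(None,['stopper_stand','stopper'])
cv2.imwrite('pics/w8.png',cv2.resize(im[120:400,160:480],None,fx=2,fy=2))
go(.6423,.1001,-.005,np.deg2rad(157.5))
E
```

```text
20.3833 [0.6455 0.0986 0.0099] [3.140e+00 3.000e-03 2.748e+00]
table -2.0
stopper_stand 0.66 [255. 210. 374. 283.] zt 6.3 rect [632.1 105.4] [56. 35.] 66.0 circ [641.3 101.4] 28.2
stopper 0.72 [278. 254. 338. 328.] zt 53.6 rect [640.5  99.6] [20. 14.] 66.2 circ [643.5  98.5] 10.4
xyz [ 0.0046 -0.0002  0.0198] r [0.0019 0.0041 0.    ] rows 0.4 q6 -1.14
```

View pics/w8.png

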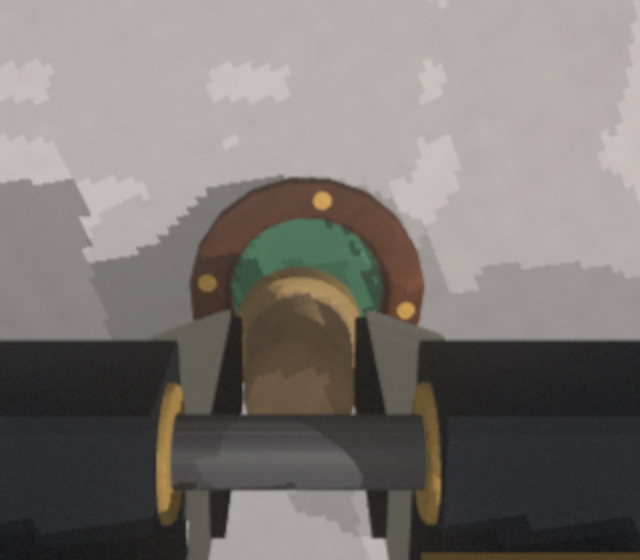

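Emit:
step_arm(
  steps=[
    {"x":0.004,"y":0.002,"z":0,"rx":0,"ry":0,"rz":0,"claw":-1},
    {"x":0.004,"y":0.002,"z":0.01,"rx":0,"ry":0,"rz":0,"claw":-1},
    {"x":0.004,"y":0.002,"z":0.016,"rx":0,"ry":0,"rz":0,"claw":-1},
    {"x":0.004,"y":0.002,"z":0.019,"rx":0,"ry":0,"rz":0,"claw":-1},
    {"x":0.004,"y":0.002,"z":0.019,"rx":0,"ry":0,"rz":0,"claw":-1},
    {"x":0.004,"y":0.002,"z":0.019,"rx":0,"ry":0,"rz":0,"claw":-1},
  ],
)

```text
time: 20.98
tool_pos: [0.6421, 0.1018, -0.0053]
tool_rot: [3.141, 0.0, 2.75]
contact_force: [-3.7, -0.2, 10.4]
opening: 0.0238
grip_force: 15.6
```

Emit:
step_arm(
  steps=[
    {"x":0,"y":0,"z":-0.001,"rx":0,"ry":0,"rz":0,"claw":-1},
    {"x":0,"y":0,"z":-0.001,"rx":0,"ry":0,"rz":0,"claw":-0.3},
    {"x":0,"y":0,"z":-0.001,"rx":0,"ry":0,"rz":0,"claw":0},
    {"x":0,"y":0,"z":-0.001,"rx":0,"ry":0,"rz":0,"claw":0.1},
    {"x":0,"y":0,"z":-0.001,"rx":0,"ry":0,"rz":0,"claw":0.1},
    {"x":0,"y":0,"z":-0.001,"rx":0,"ry":0,"rz":0,"claw":0.1},
    {"x":0,"y":0,"z":-0.03,"rx":0,"ry":0,"rz":0,"claw":0.1},
    {"x":0,"y":0,"z":-0.08,"rx":0,"ry":0,"rz":0,"claw":0.1},
    {"x":0,"y":0,"z":-0.13,"rx":0,"ry":0,"rz":0,"claw":0.1},
    {"x":0,"y":0,"z":-0.16,"rx":0,"ry":0,"rz":0,"claw":0.1},
    {"x":0,"y":0,"z":-0.16,"rx":0,"ry":0,"rz":0,"claw":0.1},
  ],
)

```text
time: 21.9
tool_pos: [0.6454, 0.1018, 0.1198]
tool_rot: [3.137, 0.01, 2.749]
contact_force: [0.4, 1.6, 0.3]
opening: 0.0502
grip_force: 0.0
```

```bash

python3 - <<'E'
from h import *
look('pics/w9.png',['stopper_stand','stopper'])
# tin: x axis at -1 deg -> tool y at -0.9deg (mod 180)
go(.58,.254,.11,np.deg2rad(89.1))
E
```

```text
21.95 [0.6439 0.1017 0.1167] [3.139 0.006 2.749]
table -2.0
stopper_stand 0.56 [272. 176. 345. 248.] zt 6.5 rect [642.2 101. ] [54. 54.] 23.3 circ [642.5 100.9] 27.9
stopper 0.89 [286. 196. 326. 238.] zt 39.5 rect [640.4 102.4] [19. 20.] 89.7 circ [640.2 101.9] 10.2
xyz [0.1534 0.1564 0.0037] r [-1.2000e-03 -8.0000e-04  1.5206e+00] rows 9.6 q6 -1.14
```

Emit:
step_arm(
  steps=[
    {"x":0.05,"y":0.05,"z":0,"rx":0,"ry":0,"rz":0.15,"claw":1},
    {"x":0.153,"y":0.156,"z":0,"rx":0,"ry":0,"rz":0.3,"claw":1},
    {"x":0.153,"y":0.156,"z":0,"rx":0,"ry":0,"rz":0.45,"claw":1},
    {"x":0.153,"y":0.156,"z":0,"rx":0,"ry":0,"rz":0.6,"claw":1},
    {"x":0.153,"y":0.156,"z":0,"rx":0,"ry":0,"rz":0.75,"claw":1},
    {"x":0.153,"y":0.156,"z":0,"rx":0,"ry":0,"rz":0.9,"claw":1},
    {"x":0.153,"y":0.156,"z":0,"rx":0,"ry":0,"rz":0.9,"claw":1},
    {"x":0.153,"y":0.156,"z":0,"rx":0,"ry":0,"rz":0.9,"claw":1},
  ],
)

```text
time: 22.72
tool_pos: [0.5799, 0.2534, 0.1117]
tool_rot: [-3.139, -0.001, 2.046]
contact_force: [0.1, 0.3, -0.2]
opening: 0.0911
grip_force: 0.0
```

```bash

python3 - <<'E'
from h import *
go(.58,.254,.05,np.deg2rad(89.1))
E
```

```text
xyz [0.0006 0.0008 0.0823] r [-3.800e-03  3.000e-04  6.253e-01] rows 3.9 q6 -0.18
```

Emit:
step_arm(
  steps=[
    {"x":0,"y":0,"z":0.02,"rx":0,"ry":0,"rz":0.15,"claw":1},
    {"x":0,"y":0,"z":0.04,"rx":0,"ry":0,"rz":0.3,"claw":1},
    {"x":0,"y":0,"z":0.06,"rx":0,"ry":0,"rz":0.45,"claw":1},
    {"x":0,"y":0,"z":0.08,"rx":0,"ry":0,"rz":0.625,"claw":1},
    {"x":0,"y":0,"z":0.08,"rx":0,"ry":0,"rz":0.625,"claw":1},
    {"x":0,"y":0,"z":0.08,"rx":0,"ry":0,"rz":0.625,"claw":1},
    {"x":0,"y":0,"z":0.08,"rx":0,"ry":0,"rz":0.625,"claw":1},
  ],
)

```text
time: 23.3
tool_pos: [0.5812, 0.2533, 0.0539]
tool_rot: [3.141, -0.0, 1.556]
contact_force: [0.9, -0.5, -0.1]
opening: 0.0918
grip_force: 0.0
```

```bash

python3 - <<'E'
from h import *
look(None,['tin'])
go(.58,.254,-.015,np.deg2rad(89.1))
E
```

```text
23.35 [0.5814 0.2535 0.0543] [ 3.14  -0.     1.555]
table -2.1
tin 0.85 [254. 166. 363. 322.] zt 21.1 rect [580.7 255.2] [88. 58.] 89.0 circ [580.4 255.8] 51.1
xyz [ 0.0004 -0.0021  0.0927] r [ 0.0022 -0.0008 -0.0008] rows 1.7 q6 0.31
```

Emit:
step_arm(
  squeeze=30,
  steps=[
    {"x":0.001,"y":-0.001,"z":0.04,"rx":0,"ry":0,"rz":0,"claw":1},
    {"x":0.001,"y":-0.001,"z":0.075,"rx":0,"ry":0,"rz":0,"claw":1},
    {"x":0.001,"y":-0.001,"z":0.09,"rx":0,"ry":0,"rz":0,"claw":1},
    {"x":0.001,"y":-0.001,"z":0.093,"rx":0,"ry":0,"rz":0,"claw":1},
    {"x":0.001,"y":-0.001,"z":0.093,"rx":0,"ry":0,"rz":0,"claw":1},
    {"x":0.001,"y":-0.001,"z":0.093,"rx":0,"ry":0,"rz":0,"claw":1},
  ],
)

```text
time: 23.9
tool_pos: [0.5811, 0.2547, -0.0148]
tool_rot: [3.139, -0.001, 1.552]
contact_force: [-0.3, 0.3, 0.1]
opening: 0.0919
grip_force: 0.0
```

Emit:
step_arm(
  steps=[
    {"x":0,"y":0,"z":0,"rx":0,"ry":0,"rz":0,"claw":-1},
    {"x":0,"y":0,"z":0,"rx":0,"ry":0,"rz":0,"claw":-1},
    {"x":0,"y":0,"z":0,"rx":0,"ry":0,"rz":0,"claw":-1},
    {"x":0,"y":0,"z":0,"rx":0,"ry":0,"rz":0,"claw":-1},
    {"x":0,"y":0,"z":0,"rx":0,"ry":0,"rz":0,"claw":-1},
    {"x":0,"y":0,"z":0,"rx":0,"ry":0,"rz":0,"claw":-1},
    {"x":0,"y":0,"z":0,"rx":0,"ry":0,"rz":0,"claw":-1},
    {"x":0,"y":0,"z":0,"rx":0,"ry":0,"rz":0,"claw":-1},
    {"x":0,"y":0,"z":0,"rx":0,"ry":0,"rz":0,"claw":-1},
  ],
)

```text
time: 24.65
tool_pos: [0.5801, 0.2544, -0.0161]
tool_rot: [3.141, -0.0, 1.552]
contact_force: [-0.8, -0.6, 2.4]
opening: 0.0583
grip_force: 30.0
```

Emit:
step_arm(
  steps=[
    {"x":0,"y":0,"z":-0.03,"rx":0,"ry":0,"rz":0,"claw":-1},
    {"x":0,"y":0,"z":-0.07,"rx":0,"ry":0,"rz":0,"claw":-1},
    {"x":0,"y":0,"z":-0.1,"rx":0,"ry":0,"rz":0,"claw":-1},
    {"x":0,"y":0,"z":-0.1,"rx":0,"ry":0,"rz":0,"claw":-1},
    {"x":0,"y":0,"z":-0.1,"rx":0,"ry":0,"rz":0,"claw":-1},
  ],
)

```text
time: 25.07
tool_pos: [0.5806, 0.2546, 0.0597]
tool_rot: [3.139, -0.001, 1.552]
contact_force: [-0.1, -0.2, -1.5]
opening: 0.0583
grip_force: 30.0
```

```bash

python3 - <<'E'
from h import *
go(.468,.066,.06,np.deg2rad(102.4)); s=robot.observe(); print(s['opening'],s['grip_force'])
E
```

```text
xyz [-0.2543 -0.1453 -0.0009] r [ 0.003  -0.0007 -0.2999] rows 5.3 q6 0.31
0.05831728954422874 30.000017881393433
```

Emit:
step_arm(
  steps=[
    {"x":-0.08,"y":-0.045,"z":0,"rx":0,"ry":0,"rz":-0.1,"claw":-1},
    {"x":-0.254,"y":-0.145,"z":0,"rx":0,"ry":0,"rz":-0.2,"claw":-1},
    {"x":-0.254,"y":-0.145,"z":0,"rx":0,"ry":0,"rz":-0.3,"claw":-1},
    {"x":-0.254,"y":-0.145,"z":0,"rx":0,"ry":0,"rz":-0.3,"claw":-1},
    {"x":-0.254,"y":-0.145,"z":0,"rx":0,"ry":0,"rz":-0.3,"claw":-1},
    {"x":-0.254,"y":-0.145,"z":0,"rx":0,"ry":0,"rz":-0.3,"claw":-1},
    {"x":-0.254,"y":-0.145,"z":0.04,"rx":0,"ry":0,"rz":-0.3,"claw":-1},
    {"x":-0.254,"y":-0.145,"z":0.06,"rx":0,"ry":0,"rz":-0.3,"claw":-1},
    {"x":-0.254,"y":-0.145,"z":0.06,"rx":0,"ry":0,"rz":-0.3,"claw":-1},
    {"x":-0.254,"y":-0.145,"z":0.06,"rx":0,"ry":0,"rz":-0.3,"claw":-1},
  ],
)

```text
time: 25.9
tool_pos: [0.4664, 0.0661, 0.0125]
tool_rot: [-3.138, -0.001, 1.787]
contact_force: [-0.6, 0.3, -1.5]
opening: 0.0582
grip_force: 30.0
```

```bash

python3 - <<'E'
from h import *
look('pics/w10.png',['tin','tin_tray'])
go(.468,.066,-.0125,np.deg2rad(102.4))
E
```

```text
25.95 [0.4674 0.0662 0.0133] [-3.14  -0.     1.788]
table -2.0
tin 0.95 [231. 189. 389. 404.] zt 49.6 rect [466.1  66.7] [58. 89.] 12.5 circ [466.1  66.9] 52.1
tin_tray 0.61 [217. 149. 407. 372.] zt 6.3 rect [467.2  67.2] [ 89. 115.] 12.4 circ [466.9  67.5] 71.6
xyz [-0.0004 -0.0004  0.0356] r [0.0013 0.0002 0.0008] rows 0.6 q6 -0.24
```

View pics/w10.png

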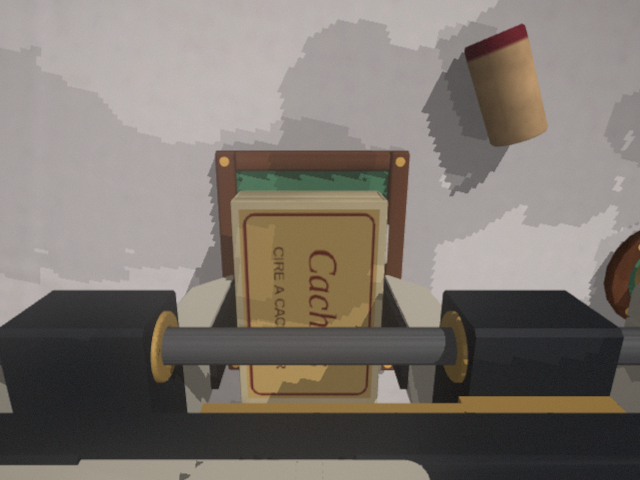

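Emit:
step_arm(
  steps=[
    {"x":0,"y":0.001,"z":0.015,"rx":0,"ry":0,"rz":0,"claw":-1},
    {"x":0,"y":0.001,"z":0.026,"rx":0,"ry":0,"rz":0,"claw":-1},
    {"x":0,"y":0.001,"z":0.032,"rx":0,"ry":0,"rz":0,"claw":-1},
    {"x":0,"y":0.001,"z":0.034,"rx":0,"ry":0,"rz":0,"claw":-1},
    {"x":0,"y":0.001,"z":0.034,"rx":0,"ry":0,"rz":0,"claw":-1},
    {"x":0,"y":0.001,"z":0.034,"rx":0,"ry":0,"rz":0,"claw":-1},
  ],
)

```text
time: 26.55
tool_pos: [0.4685, 0.0662, -0.0116]
tool_rot: [3.141, -0.0, 1.787]
contact_force: [-0.5, -0.1, -1.0]
opening: 0.0583
grip_force: 30.0
```

Emit:
step_arm(
  steps=[
    {"x":0,"y":0,"z":0.0015,"rx":0,"ry":0,"rz":0,"claw":-1},
    {"x":0,"y":0,"z":0.0015,"rx":0,"ry":0,"rz":0,"claw":-1},
    {"x":0,"y":0,"z":0.0015,"rx":0,"ry":0,"rz":0,"claw":0.8},
    {"x":0,"y":0,"z":0.0015,"rx":0,"ry":0,"rz":0,"claw":0.8},
    {"x":0,"y":0,"z":0.0015,"rx":0,"ry":0,"rz":0,"claw":0.8},
    {"x":0,"y":0,"z":0.0015,"rx":0,"ry":0,"rz":0,"claw":0.8},
    {"x":0,"y":0,"z":-0.03,"rx":0,"ry":0,"rz":0,"claw":0.8},
    {"x":0,"y":0,"z":-0.08,"rx":0,"ry":0,"rz":0,"claw":0.8},
    {"x":0,"y":0,"z":-0.14,"rx":0,"ry":0,"rz":0,"claw":0.8},
    {"x":0,"y":0,"z":-0.2,"rx":0,"ry":0,"rz":0,"claw":0.8},
    {"x":0,"y":0,"z":-0.25,"rx":0,"ry":0,"rz":0,"claw":0.8},
    {"x":0,"y":0,"z":-0.25,"rx":0,"ry":0,"rz":0,"claw":0.8},
  ],
)

```text
time: 27.55
tool_pos: [0.4723, 0.0662, 0.1832]
tool_rot: [3.128, 0.003, 1.787]
contact_force: [1.5, 0.0, 0.9]
opening: 0.0827
grip_force: 0.0
```

```bash

python3 - <<'E'
from h import *
look(None,['tin','tin_tray'])
im,d=read_camera('side'); cv2.imwrite('pics/s3.png',cv2.resize(im[140:400,240:500],None,fx=2.3,fy=2.3))
im,d=read_camera('top')
for n in ['pump','pump_stand','matchbox_tray','stopper','stopper_stand','glass']:
    for r in nets.masks_of('top',n)[:1]:
        P=cloud('top',r['region'],d); t=P[P[:,2]>np.percentile(P[:,2],90)-.006]; print(n,r['conf'],np.round(t.mean(0)*1000,1))
E
```

```text
27.6 [0.471  0.0662 0.1803] [3.132e+00 2.000e-03 1.787e+00]
table -2.1
tin 0.78 [266. 148. 339. 254.] zt 24.2 rect [467.4  66.4] [59. 88.] 12.3 circ [467.8  67.3] 50.8
tin 0.48 [230. 284. 316. 382.] zt 6.4 rect [458.8 -75.6] [86. 65.] 66.8 circ [459.3 -75.4] 52.8
tin_tray 0.68 [248. 131. 353. 263.] zt 6.4 rect [467.   66.7] [ 88. 114.] 12.4 circ [466.7  67.5] 69.7
pump 0.81 [648.1 -81.2 101.8]
matchbox_tray 0.58 [460.  -78.5   8.8]
stopper 0.65 [471.   21.9  11.4]
glass 0.57 [457.6 414.3 150.1]
```

View pics/s3.png

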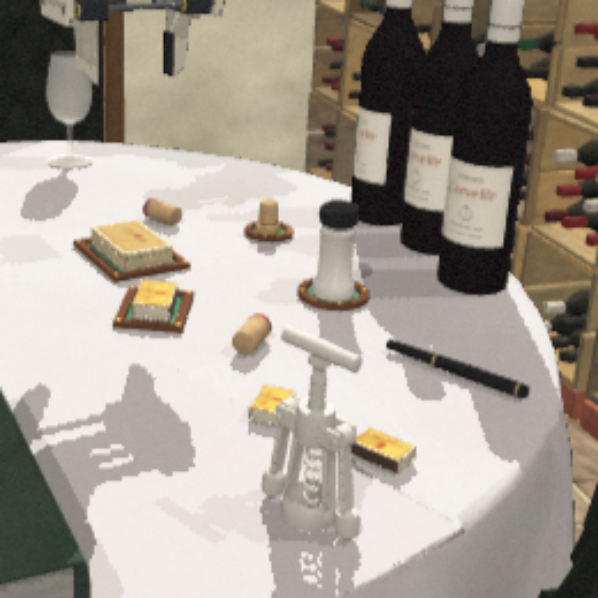

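The side view shows all four items seated upright or flat in their places, the glass still standing, and the arm clear. Handing in.

```bash
python3 -c "
from cell import robot
print(robot.hand_in())"
```

```text
the job is handed in; nothing more can be done
None
```

The pump, stopper, matchbox and tin are all in their own stands and trays, each within about 3 mm of centre by camera. The glass was not touched, and I handed the job in at about 28 s of the 109 s allowed; no verdict came back.

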